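Hang the mould hoop on the high J-hook

ROBOT

A 6-joint arm with a two-finger parallel gripper is mounted at the origin on the work surface. World frame = base frame: x ahead of the robot, y to its left, z up, the work surface at z = 0. Lengths are in mm, angles in degrees, forces in N, time in s.
With the tool pointing down it reaches from about 300 to 850 mm from the base axis. Payload 4.2 kg.
Tool frame: the origin (TCP) lies midway between the tips of the shut fingers; the grasp point (between the pads) lies 19 mm behind it; x points along the fingers, y is the direction in which the jaws open and shut, and the axes are right-handed (so a half turn about x gives the same grasp; the last joint's range is limited). The gripper opens to 91 mm and grips with 3 to 60 N. Pads are 32 mm wide; open, the fingers measure 118 mm over their backs; the gripper's body (76 mm by 178 mm) begins 60 mm behind the grasp point.
Start: joints at [62.968, 18.312, 89.639, -0, 72.044, -1.146], TCP at [251.043, 517.324, 177.676] pointing down, gripper open.
Joint ranges: [-177.97, 177.97], [-48.28, 115.42], [12.27, 149.76], [-77.06, 257.06], [2.81, 150.46], [-146.56, 146.56]. Speed limits (degrees/s): [147.25, 147.25, 180, 180, 180, 180].

INTERFACE

Orientations are given as [roll, pitch, yaw] about the fixed x, y, z axes, in that order (R = Rz(yaw) Ry(pitch) Rx(roll)).
In Python, from workcell import * gives the robot as it stands.
- The arm moves only by the shell command python3 -m handwheel 'ROWS' [FORCE]. ROWS is a JSON object of lists of equal length, an entry for each row: "gripper": the closure, from 0 (fully open) to 1 (shut); "offset": the shift along the tool's x, y, z in mm, a list of three; "rot": the turn, a rotation vector about the tool's x, y, z in degrees, a list of three. A call has 1 to 5 rows; each row is the pose to reach, as a shift and turn from the pose commanded when the call began, along the tool's axes at that moment; what a row does not reach only later rows make up. A row lasts 1/12 s, in which the tool goes at most 41.7 mm and 7.16 degrees, less where a joint would pass 70% of its speed; a pose out of reach is approached as far as the arm can. A call with a gripper value outside its range is refused whole. The fingers move at their own pace and stop on an object; FORCE is the grip in N (left out, the last holds). Time passes only in rows, so rows that repeat a pose let the fingers close. It gives the time, the measured TCP pose, the force and the opening at its end, in the units of the state.
- state(): the state, without advancing time (a new reading comes with each control period).
- grab_frame(name): name is "side" or "top"; returns the picture (400x640x3 uint8, red, green, blue); there is no depth.
- camera_params(name): a dict with "fx", "fy", "cx", "cy" (pixels), "k1" (the pictures are not rectified: a ray, as slopes to the right and down, at radius r is drawn at 1 + k1 r^2 times it, then the intrinsics apply), "position" and "attitude" of the camera in the world. Camera axes: x right, y up, looking along -z (the intrinsics and any distortion apply to the point x, -y, -z); pixel columns grow to the right and rows downward; lengths in mm; the calibration is good to about 2 mm. A picture is of the moment at which its call begins. camera_params takes no time and is no camera call.
- job_done(): hands the job in, once; it reports no verdict.
The state is a dict: "time_s": time; "qpos": joint angles; "qvel": joint speeds; "effort": joint torques, N m; "ee_pos": TCP position; "ee_rot": TCP orientation; "force": force on the tool from outside, world axes, zero at the start; "torque": the same for the moment, N m; "gripper_width": finger opening in mm.
Only numpy, scipy, OpenCV 4.12 (cv2) and the standard library are available. Lean on these libraries where they do the work, as an engineer would, in place of code of your own. Each camera call takes 0.05 s, during which the arm holds its last target.

TASK

Lift the large metal mould hoop out of the wooden rack by the top of its rim and hook the rim over the two-pronged J-hook on the stand, lowering it gently until you feel it bear on the front half of the prongs, well short of the uprights behind. Still holding it, and keeping it bearing on the prongs, slide it back until it is fully home against both uprights, then let go so that it hangs there at rest. Never push the hoop against the hook with more than about 15 N, and leave the other things where they are.

Things in the scene. Friction and masses are not known exactly. Their poses are not given: they have to be found in the camera images.
- hoop_center (a point): Centre of the large plain aluminium hoop, 0.24 to 0.35 kg: flat-sided ring, outer diameter 180, inner 156 mm, so its rim is 12 mm thick radially and 16 mm wide along its axis. It stands upright on edge in the wooden rack between four dowels and two low chocks; lift it straight up 110 mm or more to clear them. x axis: the hoop's axis (level, square to its plane); z up.
- hoop_rim (a point): Middle of the rim's section at the top of the hoop, 84 mm above the hoop's centre: the place to pinch from above, fingers closing along the hoop's axis (x) across the 16 mm width. The inner face of the rim is 6 mm below this point. Same axes as the hoop's centre.
- hoop: The same large hoop; origin at its lowest point as it stands, 90 mm below its centre; same axes.
- stand: Fixed dark steel stand, base 160 x 160 x 12 mm, with a 24 x 30 mm post 40 mm behind (+x of) the origin, 205 mm tall, carrying a bent-rod steel hook on a rubber mount: it gives about 1 mm for each 7 N pressed down on the prongs or back on the uprights. Origin on the table below the uprights' front faces; prongs point along -x, z up.
- hook_seat (a point): Nominal place of the hook, 250 mm over the table: midway between its two prongs, level with their tops, in the plane of the front faces of the two uprights (the stops). Axes as the stand's. The hook is clamped at an arbitrary height: the real prongs are up to 18 mm higher or lower than this, not measured, to be found by feel (or seen). All else is exact.
- prong_left (a point): Nominal root of one prong, 42 mm to +y of hook_seat (same height uncertainty). Each prong is a level round steel bar 10 mm thick, running 62 mm forward (-x) from its upright, then curving up in a tip that rises 17 mm over the prong's top and ends 75 mm in front. The uprights rise 23 mm over the prongs' tops. Between the prongs fingers have free room to 25 mm below their tops.
- prong_right (a point): Nominal root of the other prong, 42 mm to -y of hook_seat, likewise. When the rim bears on both prongs, the hoop's centre is 66 mm below their tops and the rim's middle (hoop_rim) 18 mm above their tops. When home, the middle of the hoop's 16 mm width is 8 mm in front of the uprights' front faces.
- rack: Fixed wooden rack, base 170 x 220 x 16 mm; origin on the table under the hoop's slot; hoop's axis along its x. Dowels at the hoop's slot are 116 mm high over the table. A second slot 75 mm behind (+x) holds the round bat.
- bat: Bystander: round white plaster bat, 130 mm diameter, 12 mm thick, standing on edge in the rack's second slot; origin at its lowest point. Leave alone.
- jar: Bystander: small closed jar, 44 mm diameter, 85 mm high, standing between rack and stand; origin under its centre. Leave alone.
- small_hoop: Bystander: small aluminium ring, 90 mm diameter, 14 mm high, lying flat; origin under its centre. Leave alone.
Things that resemble listed ones, but are neither listed nor needed, are in the scene too. What is shaped like the hoop but blue, pink or turquoise is not meant.

How it is judged (in metres and radians):
On the way, in this order (a step that is already met when the one before it is completed fails the run):
1. the hoop is lifted clear of the rack (height (world z) of hoop_center above 0.19 m and contact force between hoop and rack below 0.05 N and contact force between hoop and the fingers above 1 N), for 0.2 s.
2. while still held, the rim bears on the front half of the prongs, its axis centre over 20 mm in front of the uprights (z of hoop_center in the frame of stand between 0.16 and 0.21 m and y of hoop_center in the frame of stand between -0.015 and 0.015 m and x of hoop_center in the frame of stand between -0.062 and -0.02 m and contact force between hoop and stand above 1 N and contact force between hoop and the fingers above 1 N), for 0.3 s.
3. while still held and bearing on the hook, the rim is home against the uprights (within 5 mm) (z of hoop_center in the frame of stand between 0.16 and 0.21 m and y of hoop_center in the frame of stand between -0.015 and 0.015 m and x of hoop_center in the frame of stand between -0.013 and 0 m and contact force between hoop and stand above 1 N and contact force between hoop and the fingers above 1 N), for 0.2 s.
At the end, for the whole second after the job is handed in: The hoop hangs at rest and released on both prongs of the hook, its rim within 8 mm of the uprights, its centre within 15 mm of midway between the prongs and its axis within 0.15 rad of the prongs' direction (z of hoop_center in the frame of stand between 0.16 and 0.21 m and y of hoop_center in the frame of stand between -0.015 and 0.015 m and x of hoop_center in the frame of stand between -0.016 and 0 m and contact force between hoop and stand above 1 N and angle between the x axis of hoop_center and the x axis of stand, either way round below 0.15 rad and linear speed of hoop below 0.03 m/s); the robot touches nothing.
It fails at once if the hoop is pressed against the hook or its stand with more than 15 N (contact force between hoop and stand above 15 N).
It fails at once if a bystander (bat, jar, small ring) is moved by more than 25 mm (distance of any of bat, jar, small_hoop from where it was at the start of the episode above 0.025 m).
It also fails if it takes over 67 s, if anything falls off the work surface, if the arm or the gripper's body presses on something with over 40 N, if the wrist force passes 120 N, or if a joint passes its speed limit or range.

## Working session

There is one attempt and no reset: what is moved stays moved. The work goes in short steps, Python scripts to look and compute and a shell command to move; the robot and the scene stay as the last step left them, time stands still between calls to the robot, and variables do not carry over. Pictures are saved under pics/ and viewed, and the job is handed in when it is done.

```bash
mkdir -p pics; ls; python3 - <<'E'
from workcell import *
import cv2
print(state())
for n in("side","top"):
    print(n,camera_params(n)); cv2.imwrite(f"pics/{n}0.png",grab_frame(n)[:,:,::-1])
E
```

```text
pics
{'time_s': 0.0, 'qpos': array([ 6.29680614e+01,  1.83504194e+01,  8.97062498e+01, -2.50651584e-03,
        7.20429101e+01, -1.14684355e+00]), 'qvel': array([ 0.05254943,  0.01231726, -0.00303638, -0.03844732, -0.10830977,
        0.04772511]), 'effort': array([ 1.66854628e-03, -4.12458086e+01, -2.31974638e+01,  7.28187687e-02,
        4.52634471e-02, -1.35810883e-04]), 'ee_pos': array([250.79144596, 516.79757095, 176.83363502]), 'ee_rot': array([ -89.7759383 ,   89.90039209, -115.66025851]), 'force': array([-0.02347771,  0.30334788,  0.95318879]), 'torque': array([-0.03525417,  0.01870778,  0.00490519]), 'gripper_width': 91.40126680959156}
side {'fx': 406.5063038364292, 'fy': 406.5063038364292, 'cx': 316.7709453888593, 'cy': 200.80951628834296, 'k1': 0.03671029018898991, 'position': array([ 350.72220862, -542.41098849,  969.85963421]), 'attitude': array([ 4.26740295e+01,  2.99772773e-02, -1.38264599e+01])}
top {'fx': 478.9268029810201, 'fy': 478.9268029810201, 'cx': 319.7576058339023, 'cy': 191.33082789390718, 'k1': -0.05110829429099591, 'position': array([ 338.66107985,  206.5783659 , 1539.09570612]), 'attitude': array([ 6.61766857e+00, -5.03988574e-02, -9.05453310e+01])}
```

View pics/side0.png

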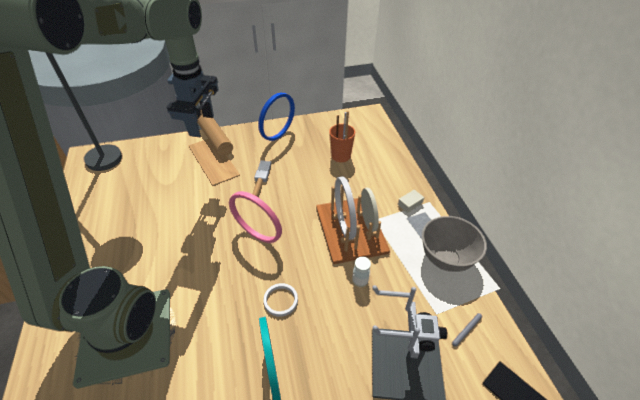

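View pics/top0.png

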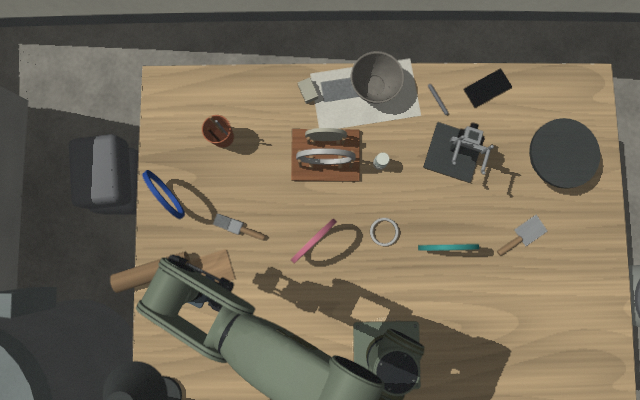

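Candidates for the hoop:
- Metal ring in the rack: side (345,210), top (326,157).
- Blue ring: side (277,117), top (163,194).
- Pink ring: side (255,217), top (314,241).
- Turquoise ring: side (270,358), top (449,248).
- Small ring lying flat: side (281,300), top (385,232).
- White bat in the second slot: side (370,210), top (326,135).

By the description I choose the metal ring in the rack. Next I check it in close crops.

```bash
cat > h.py <<'E'
import numpy as np, cv2
from scipy.spatial.transform import Rotation as R
from workcell import camera_params
def cam(n):
    c=camera_params(n); return c,R.from_euler('xyz',c['attitude'],degrees=True),np.array(c['position'])
def proj(n,P):
    c,r,p=cam(n); q=r.inv().apply(np.atleast_2d(np.asarray(P,float))-p)
    s=np.c_[q[:,0]/-q[:,2],-q[:,1]/-q[:,2]]; k=1+c['k1']*(s**2).sum(1)
    return np.c_[c['fx']*s[:,0]*k+c['cx'],c['fy']*s[:,1]*k+c['cy']]
def ray(n,uv):
    c,r,p=cam(n); K=np.array([[c['fx'],0,c['cx']],[0,c['fy'],c['cy']],[0,0,1.]])
    s=cv2.undistortPoints(np.array([[uv]],float),K,np.array([c['k1'],0,0,0,0.]))[0,0]
    d=r.apply([s[0],-s[1],-1]); return p,d
def at(n,uv,z):
    p,d=ray(n,uv); return p+d*(z-p[2])/d[2]
def crop(n,src,box,f,out):
    im=cv2.imread(src); x0,y0,x1,y1=box
    cv2.imwrite(out,cv2.resize(im[y0:y1,x0:x1],None,fx=f,fy=f,interpolation=cv2.INTER_CUBIC))
E
python3 - <<'E'
from h import *
a=cv2.imread('pics/side0.png');b=cv2.imread('pics/top0.png')
r=lambda i,x0,y0,x1,y1,f:cv2.resize(i[y0:y1,x0:x1],None,fx=f,fy=f,interpolation=cv2.INTER_CUBIC)
cv2.imwrite('pics/c1.png',r(a,310,165,400,270,5.7)); cv2.imwrite('pics/c2.png',r(b,280,115,400,195,6))
cv2.imwrite('pics/c3.png',r(a,360,275,460,400,4.8)); cv2.imwrite('pics/c4.png',r(b,415,110,525,200,6))
E
```

```text
(no output)
```

View pics/c1.png

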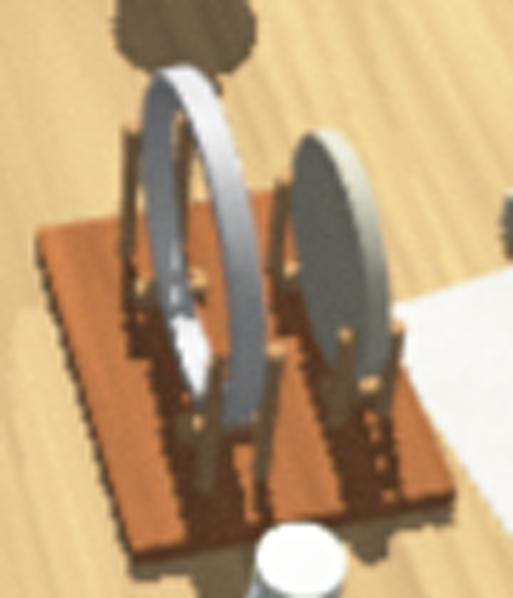

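View pics/c2.png

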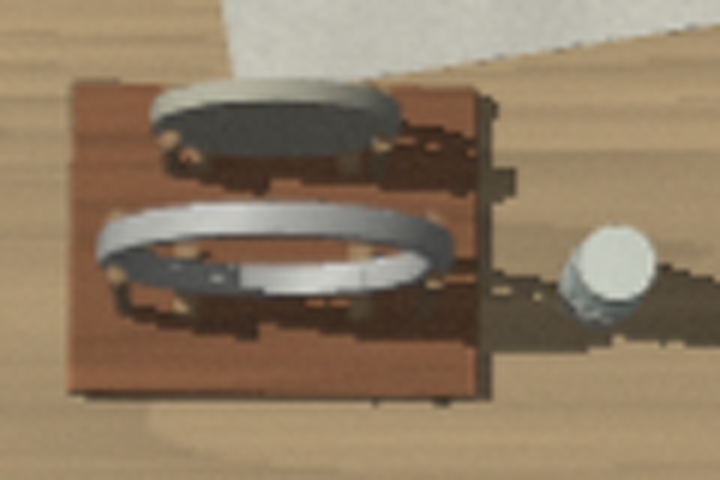

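View pics/c3.png

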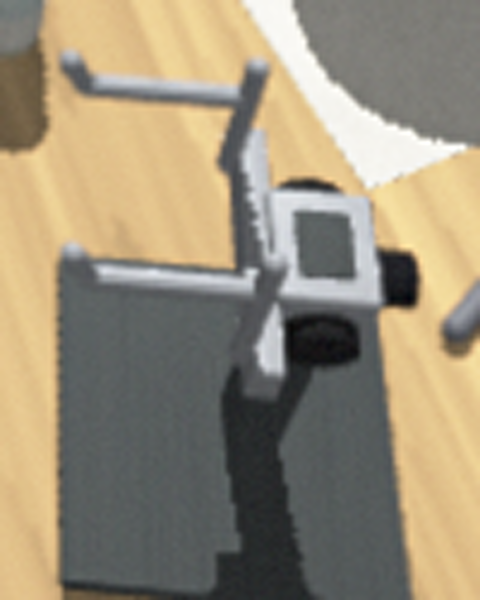

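View pics/c4.png

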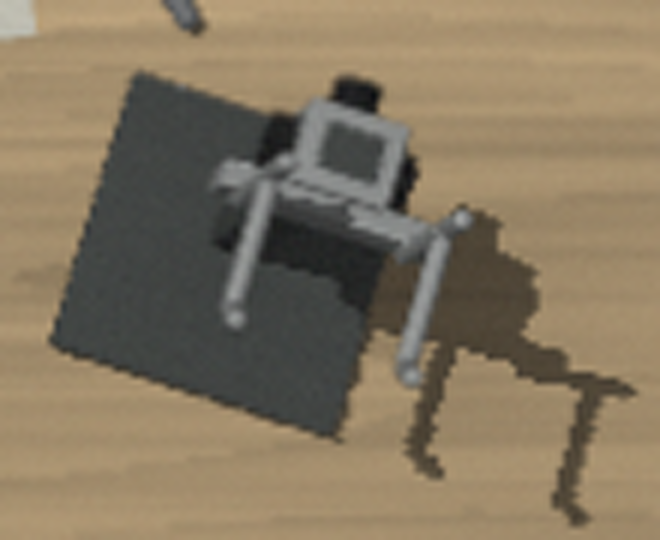

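The crops confirm the choice. The plain grey hoop stands in the rack's near slot, with the bat behind it. The hook's prong tips are at top (454,163) and (483,172), and side (375,287) and (375,327). Now I fit the poses.

```bash
cat > fit.py <<'E'
from h import *
from scipy.optimize import least_squares
T=lambda u,v:(415+u/6,110+v/6); S=lambda u,v:(360+u/4.8,275+v/4.8)
# (cam, pixel, local pt, hook?) 
obs=[('top',T(138,72),(80,80,12),0),('top',T(52,343),(-80,80,12),0),('top',T(340,440),(-80,-80,12),0),
('top',T(234,316),(-70,42,265),1),('top',T(409,370),(-70,-42,265),1),('top',T(460,219),(5,-42,271),1),('top',T(290,160),(5,42,271),1),
('side',S(72,60),(-70,42,265),1),('side',S(72,254),(-70,-42,265),1),('side',S(257,68),(5,42,271),1),('side',S(274,263),(5,-42,271),1),('side',S(62,582),(-80,-80,12),0)]
def W(p,l,h):
    c,s=np.cos(p[2]),np.sin(p[2]); return np.array([p[0]+c*l[0]-s*l[1],p[1]+s*l[0]+c*l[1],l[2]+h*p[3]])
f=lambda p:np.concatenate([proj(n,W(p,l,h))[0]-uv for n,uv,l,h in obs])
p0=[at('top',(450,150),0)[0],at('top',(450,150),0)[1],-0.3,0]
r=least_squares(f,p0,loss='soft_l1')
print('stand',r.x,np.degrees(r.x[2])); print(f(r.x).reshape(-1,2).round(1))
# rack base top corners z16
Q=lambda u,v:(280+u/6,115+v/6); Sd=lambda u,v:(310+u/5.7,165+v/5.7)
for uv in [(70,82),(475,88),(475,390),(70,390)]: print('rack corner',at('top',Q(*uv),16).round(1))
for uv in [(40,232),(132,550),(452,492)]: print('rack corner side',at('side',Sd(*uv),16).round(1))
print('jar',at('top',Q(618,262),85).round(1))
# hoop extreme points at hoop center height 106 ; top outer edge
print('hoop L/R',at('top',Q(97,245),106).round(1),at('top',Q(453,245),106).round(1))
E
python3 fit.py
```

```text
stand [ 6.15441082e+02 -2.25156145e+02 -3.29513882e-01 -3.91833853e+00] -18.8797547545748
[[ -3.1   7.2]
 [ -2.8   7.9]
 [ -3.6   7.2]
 [  0.5  -0.3]
 [  0.7   0.3]
 [  0.4  -0.7]
 [ -0.6  -0.5]
 [  0.3   0.4]
 [  0.8   0.3]
 [  0.7   0.2]
 [  0.8   0.6]
 [-13.2  -1.1]]
rack corner [721.5 293.   16. ]
rack corner [716.1  73.4  16. ]
rack corner [550.8  76.6  16. ]
rack corner [552.8 293.4  16. ]
rack corner side [556.1 291.   16. ]
rack corner side [549.7  76.   16. ]
rack corner side [714.8  71.3  16. ]
jar [606.9   7.6  85. ]
hoop L/R [614.2 274.4 106. ] [612.5  94.  106. ]
```

```bash
cat > fit2.py <<'E'
from h import *
from fit import obs,least_squares
def W(p,l,h):
    c,s=np.cos(p[2]),np.sin(p[2]); l0=l[0]+(0 if h else p[4]); return np.array([p[0]+c*l0-s*l[1],p[1]+s*l0+c*l[1],l[2]+h*p[3]])
f=lambda p:np.concatenate([proj(n,W(p,l,h))[0]-uv for n,uv,l,h in obs])
r=least_squares(f,[615,-225,-.33,-4,20],loss='soft_l1')
print('STAND2',r.x,np.degrees(r.x[2])); print(f(r.x).reshape(-1,2).round(1).tolist())
from scipy.optimize import minimize
t=np.linspace(0,2*np.pi,180)
def mask(n,p,F=4):
    x,y,yaw,z=p; c,s=np.cos(yaw),np.sin(yaw); out=[]
    for rad in(90,78):
        for ax in(-8,8):
            ly=rad*np.cos(t); out.append(proj(n,np.c_[x+c*ax-s*ly,y+s*ax+c*ly,z+rad*np.sin(t)]))
    I=lambda q:np.round(q*F+F/2-.5).astype(np.int32)
    m=np.zeros((400*F,640*F),np.uint8); cv2.fillPoly(m,[cv2.convexHull(I(np.vstack(out[:2])))],1)
    a=np.zeros_like(m);b=np.zeros_like(m); cv2.fillPoly(a,[I(out[2])],1);cv2.fillPoly(b,[I(out[3])],1)
    m[(a&b)>0]=0
    return cv2.resize(m.astype(np.float32),(640,400),interpolation=cv2.INTER_AREA)
if __name__=='__main__':
    obsm={}
    for n,b in(('side',(330,170,360,245)),('top',(293,146,358,166))):
        im=cv2.imread(f'pics/{n}0.png'); hsv=cv2.cvtColor(im,cv2.COLOR_BGR2HSV).astype(int)
        I=im.astype(int)
        m=((I[:,:,0]-I[:,:,2])>-12).astype(np.float32); w=np.zeros_like(m); w[b[1]:b[3],b[0]:b[2]]=1
        obsm[n]=(m*w,b)
    def cost(p):
        e=0
        for n,(m,b) in obsm.items():
            k=mask(n,p); e+=np.abs(k-m)[b[1]:b[3],b[0]:b[2]].sum()
        return e
    best=None
    for y0 in(-.03,.0):
        q=minimize(cost,[616,184,y0,106],method='Nelder-Mead',options=dict(initial_simplex=np.array([[616,184,y0,106],[622,184,y0,106],[616,189,y0,106],[616,184,y0+.03,106],[616,184,y0,110]]),maxiter=150))
        print(q.x,np.degrees(q.x[2]),q.fun)
        if best is None or q.fun<best.fun: best=q
    V=[]
    for n,b in(('side',(310,165,400,270)),('top',(285,120,390,190))):
        im=cv2.imread(f'pics/{n}0.png'); im=cv2.resize(im[b[1]:b[3],b[0]:b[2]],None,fx=5,fy=5,interpolation=cv2.INTER_CUBIC)
        k=cv2.resize(mask(n,best.x)[b[1]:b[3],b[0]:b[2]],None,fx=5,fy=5)
        cs,_=cv2.findContours((k>.5).astype(np.uint8),cv2.RETR_LIST,cv2.CHAIN_APPROX_NONE); cv2.drawContours(im,cs,-1,(0,255,0),1)
        cv2.imwrite(f'pics/ov_{n}.png',im)
E
python3 fit2.py | tail -4
```

```text
hoop L/R [614.2 274.4 106. ] [612.5  94.  106. ]
STAND2 [ 6.14128506e+02 -2.24911163e+02 -3.33677788e-01 -3.01774768e+00
  2.90188839e+01] -19.11832895919473
[[-0.4, -0.7], [-0.3, -0.2], [-1.3, -0.8], [0.4, -0.0], [0.6, 0.8], [0.4, -0.2], [-0.5, -0.1], [-0.3, 0.1], [-0.0, -0.0], [0.2, 0.0], [0.0, 0.4], [-0.7, 0.1]]Traceback (most recent call last):
  File "fit2.py", line 34, in <module>
    q=minimize(cost,[616,184,y0,106],method='Nelder-Mead',options=dict(initial_simplex=np.array([[616,184,y0,106],[622,184,y0,106],[616,189,y0,106],[616,184,y0+.03,106],[616,184,y0,110]]),maxiter=150))
    res = _minimize_neldermead(fun, x0, args, callback, bounds=bounds,
                               **options)
    fsim[j] = func(sim[j])
              ~~~~^^^^^^^^
    fx = function(np.copy(x), *(wrapper_args + args))
  File "fit2.py", line 30, in cost
    k=mask(n,p); e+=np.abs(k-m)[b[1]:b[3],b[0]:b[2]].sum()
  File "fit2.py", line 14, in mask
    ly=rad*np.cos(t); out.append(proj(n,np.c_[x+c*ax-s*ly,y+s*ax+c*ly,z+rad*np.sin(t)]))
                                 ~~~~^^^^^^^^^^^^^^^^^^^^^^^^^^^^^^^^^^^^^^^^^^^^^^^^^^
  File "h.py", line 7, in proj
    c,r,p=cam(n); q=r.inv().apply(np.atleast_2d(np.asarray(P,float))-p)
          ~~~^^^
  File "h.py", line 5, in cam
    c=camera_params(n); return c,R.from_euler('xyz',c['attitude'],degrees=True),np.array(c['position'])
ValueError: time passes only in moves, steps and waits
```

```bash
python3 -c "
import cv2,numpy as np
a=cv2.imread('pics/ov_side.png')
b=cv2.imread('pics/ov_top.png');print(a.shape,b.shape)
c=np.zeros((525,800,3),np.uint8);c[:,:340]=a[:,60:400];c[:350,340:800]=b[:,:460];cv2.imwrite('pics/ov.png',c)"
```

```text
[ WARN:0@0.020] global loadsave.cpp:275 findDecoder imread_('pics/ov_side.png'): can't open/read file: check file path/integrity
[ WARN:0@0.020] global loadsave.cpp:275 findDecoder imread_('pics/ov_top.png'): can't open/read file: check file path/integrity
Traceback (most recent call last):
AttributeError: 'NoneType' object has no attribute 'shape'
```

```bash
sed -i 's/^def cam(n)/from functools import lru_cache\n@lru_cache\ndef cam(n)/' h.py
python3 fit2.py | tail -4; python3 -c "
import cv2,numpy as np
a=cv2.imread('pics/ov_side.png')
b=cv2.imread('pics/ov_top.png');print(a.shape,b.shape)
c=np.zeros((525,800,3),np.uint8);c[:,:340]=a[:,60:400];c[:350,340:800]=b[:,:460];cv2.imwrite('pics/ov.png',c)"
```

```text
2.90188839e+01] -19.11832895919473
[[-0.4, -0.7], [-0.3, -0.2], [-1.3, -0.8], [0.4, -0.0], [0.6, 0.8], [0.4, -0.2], [-0.5, -0.1], [-0.3, 0.1], [-0.0, -0.0], [0.2, 0.0], [0.0, 0.4], [-0.7, 0.1]]
[ 6.10887777e+02  1.87222671e+02 -3.61338366e-02  1.07391588e+02] -2.0703163331285195 359.875
[ 6.11558311e+02  1.86630248e+02 -3.57961474e-02  1.04674626e+02] -2.050968166539884 351.375
(525, 450, 3) (350, 525, 3)
```

View pics/ov.png

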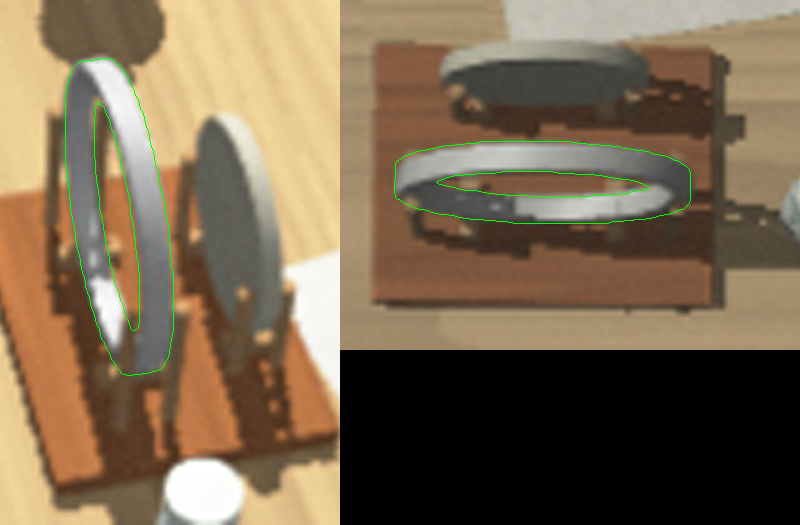

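The overlay agrees with both pictures: hoop centre ≈ (611.5, 186, 105), axis −2°. The stand fit leaves residuals under 1.3 px, with the hook about 3 mm below nominal. Next is a helper that works out the moves.

```bash
cat > mv.py <<'E'
import sys,numpy as np
from scipy.spatial.transform import Rotation as R
from workcell import state
def go(P,yaw):  # yaw of tool y axis in world (mod 180), tool x down
    s=state(); r=R.from_euler('xyz',s['ee_rot'],degrees=True); d=r.inv().apply(np.array(P)-s['ee_pos'])
    best=None
    for k in(0,180):
        a=np.radians(yaw+k); y=np.array([np.cos(a),np.sin(a),0]); x=np.array([0,0,-1.]); t=R.from_matrix(np.c_[x,y,np.cross(x,y)])
        v=np.degrees((r.inv()*t).as_rotvec()); print('offset',d.round(1),'rot',v.round(1),'k',k)
    print('pos',s['ee_pos'].round(1),'f',s['force'].round(1),'q',s['qpos'].round(1),'w',s['gripper_width'].round(1),'t',s['time_s'],'\nR',r.as_matrix().round(3).tolist())
if __name__=='__main__': go([float(a) for a in sys.argv[1:4]],float(sys.argv[4]))
E
python3 mv.py 611.5 186 330 -2
```

```text
offset [-152.9 -140.4  469. ] rot [66.1  0.1  0.1] k 0
offset [-152.9 -140.4  469. ] rot [-1.139e+02 -1.000e-01  1.000e-01] k 180Traceback (most recent call last):
  File "mv.py", line 11, in <module>
    if __name__=='__main__': go([float(a) for a in sys.argv[1:4]],float(sys.argv[4]))
                             ~~^^^^^^^^^^^^^^^^^^^^^^^^^^^^^^^^^^^^^^^^^^^^^^^^^^^^^^
  File "mv.py", line 10, in go
    print('pos',s['ee_pos'].round(1),'f',s['force'].round(1),'q',s['qpos'].round(1),'w',s['gripper_width'].round(1),'t',s['time_s'],'\nR',r.as_matrix().round(3).tolist())
                                                                                        ^^^^^^^^^^^^^^^^^^^^^^^^
AttributeError: 'float' object has no attribute 'round'
```

```bash
sed -i "s/s\['gripper_width'\].round(1)/round(s['gripper_width'],1)/" mv.py
python3 -m handwheel '{"gripper":[0,0,0,0,0],"offset":[[-40,0,0],[-80,0,0],[-120,0,0],[-153,0,0],[-153,-10,35]],"rot":[[7,0,0],[14,0,0],[21,0,0],[28,0,0],[35,0,0]]}'
python3 mv.py 611.5 186 330 -2
```

```text
time_s: 0.52
ee_pos: [276.4, 498.5, 337.7]
ee_rot: [135.5, 89.2, 74.6]
force: [0.7, -0.3, -0.4]
gripper_width: 91.2
offset [  4.6 140.6 436.2] rot [31.1 -0.7 -0.4] k 0
offset [  4.6 140.6 436.2] rot [-148.9    0.5   -1. ] k 180
pos [276.4 498.5 337.7] f [ 0.7 -0.3 -0.4] q [59.7 14.4 72.7  0.2 92.1 30.6] w 91.2 t 0.5167 
R [[0.004, 0.874, 0.487], [0.014, 0.487, -0.873], [-1.0, 0.01, -0.01]]
```

```bash

python3 -m handwheel '{"gripper":[0,0,0,0,0],"offset":[[2,13,40],[3,26,79],[4,38,118],[4,50,157],[4,62,196]],"rot":[[6,0,0],[12,0,0],[18,0,0],[25,-0.5,0],[31,-0.7,0]]}' >/dev/null
python3 mv.py 611.5 186 330 -2
```

```text
offset [ -1.3 189.1 157.2] rot [-0.2  0.7 -0.2] k 0
offset [ -1.3 189.1 157.2] rot [179.8  -0.2  -1.1] k 180
pos [428.5 350.3 326.3] f [ 0.6  1.3 -0.1] q [38.5 13.5 75.4 -0.6 91.4 40.7] w 91.4 t 0.9333 
R [[0.002, 0.999, -0.038], [-0.012, -0.038, -0.999], [-1.0, 0.003, 0.012]]
```

```bash

python3 -m handwheel '{"gripper":[0,0,0,0,0],"offset":[[0,32,26],[0,64,52],[0,96,78],[0,128,105],[-1,158,131]],"rot":[[0,0,0],[0,0,0],[0,0,0],[0,0,0],[0,0,0]]}' >/dev/null
python3 -m handwheel '{"gripper":[0,0,0,0,0],"offset":[[0,15,13],[0,29,25],[0,31,26],[0,31,26],[0,31,26]],"rot":[[0,0,0],[0,0,0],[0,0,0],[0,0,0],[0,0,0]]}' >/dev/null
python3 mv.py 611.5 186 171 -2
```

```text
offset [158.8   0.6   1.7] rot [ 0.1  0.6 -0.1] k 0
offset [158.8   0.6   1.7] rot [-179.9    0.2    1. ] k 180
pos [610.7 189.5 329.8] f [-0.4  0.6  0.2] q [16.6 22.1 62.7 -0.6 95.3 18.4] w 91.0 t 1.7667 
R [[0.002, 0.999, -0.032], [-0.011, -0.032, -0.999], [-1.0, 0.002, 0.011]]
```

```bash

python3 -m handwheel '{"gripper":[0,0,0,0,0],"offset":[[30,0,1],[60,0,1],[90,0,1.7],[120,0.6,1.7],[120,0.6,1.7]],"rot":[[0,0.2,0],[0,0.6,0],[0,0.6,0],[0,0.6,0],[0,0.6,0]]}' >/dev/null
python3 - <<'E'
from h import *
from workcell import grab_frame
for n,b in(('side',(310,130,410,250)),('top',(285,100,400,190))):
    im=grab_frame(n)[:,:,::-1]; cv2.imwrite(f'pics/{n}1.png',im); crop(n,f'pics/{n}1.png',b,4,f'pics/{n}1c.png')
a=cv2.imread('pics/side1c.png');b=cv2.imread('pics/top1c.png')
c=np.zeros((480,800,3),np.uint8);c[:,:330]=a[:480,:330];c[:360,335:795]=b[:360,:460];cv2.imwrite('pics/m1.png',c)
E
python3 mv.py 611.5 186 171 -2
```

```text
offset [39.3  0.1  0.7] rot [ 0.2  0.1 -0.1] k 0
offset [39.3  0.1  0.7] rot [-1.798e+02  2.000e-01  1.000e-01] k 180
pos [611.3 186.8 210.3] f [ 0.3 -0.1  0.7] q [16.  23.2 77.4 -0.1 79.3 17.8] w 91.2 t 2.2833 
R [[0.002, 1.0, -0.031], [-0.001, -0.031, -1.0], [-1.0, 0.002, 0.001]]
```

View pics/m1.png

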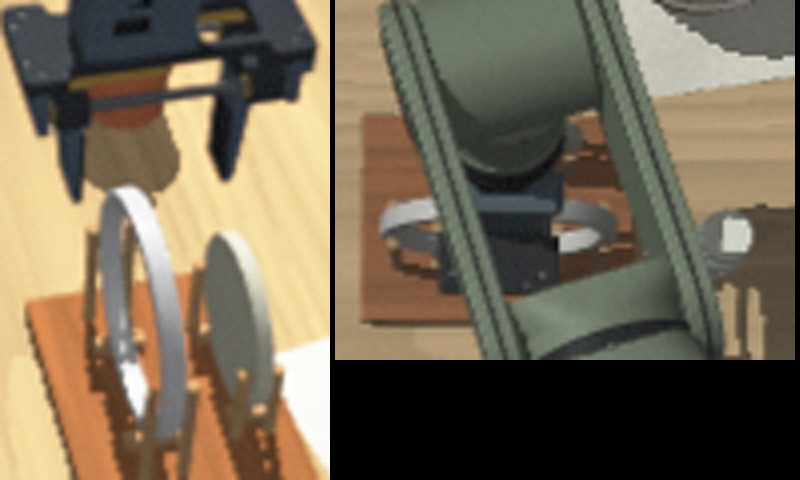

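Side view: the fingertips are at crop (73,195) and (225,178), and the hoop's top is at (125,188). In the top view the gripper spans the rim. I'll check the x centring by projection.

```bash
python3 - <<'E'
from h import *
for P in[(611.5,186,210),(611.5,186,196),(566,202,210),(566,170,210),(657,202,210),(657,170,210)]:
    u=proj('side',P)[0]; print(P,((u-[310,130])*4).round(0))
E
```

```text
(611.5, 186, 210) [147. 207.]
(611.5, 186, 196) [146. 222.]
(566, 202, 210) [ 74. 202.]
(566, 170, 210) [ 87. 235.]
(657, 202, 210) [205. 179.]
(657, 170, 210) [220. 212.]
```

x centring agrees (149 observed, 147 predicted). I descend to grasp depth and then close.

```bash

python3 -m handwheel '{"gripper":[0,0,0,0,0],"offset":[[12,0,0.7],[24,0,0.7],[35,0,0.7],[39,0,0.7],[39,0,0.7]],"rot":[[0,0,0],[0,0,0],[0,0,0],[0,0,0],[0,0,0]]}'
python3 -m handwheel '{"gripper":[0.4,0.6,0.6,0.6,0.6],"offset":[[0,0,0],[0,0,0],[0,0,0],[0,0,0],[0,0,0]],"rot":[[0,0,0],[0,0,0],[0,0,0],[0,0,0],[0,0,0]]}' 25
python3 - <<'E'
from h import *
from workcell import grab_frame
cv2.imwrite('pics/side2.png',grab_frame('side')[:,:,::-1]); crop('side','pics/side2.png',(310,130,410,250),5,'pics/side2c.png')
E
```

```text
time_s: 2.7
ee_pos: [612.4, 185.4, 171.5]
ee_rot: [74.2, 89.8, -17.7]
force: [0.3, -0.5, -0.3]
gripper_width: 91.4
time_s: 3.12
ee_pos: [612.6, 185.0, 171.5]
ee_rot: [77.6, 89.8, -14.3]
force: [-0.0, 0.4, 0.5]
gripper_width: 60.9
```

View pics/side2c.png

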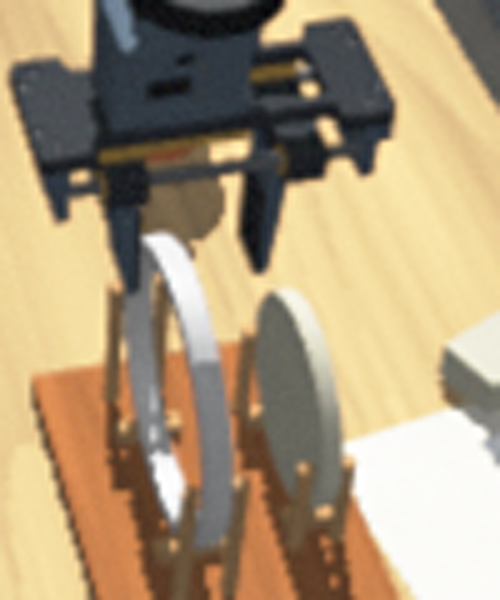

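The fingers straddle the rim roughly evenly: tips at crop (130,290) and (258,270), rim between at about (185,275). Closing.

```bash

python3 -m handwheel '{"gripper":[0.85,0.9,1,1,1],"offset":[[0,0,0],[0,0,0],[0,0,0],[0,0,0],[0,0,0]],"rot":[[0,0,0],[0,0,0],[0,0,0],[0,0,0],[0,0,0]]}' 25
python3 -m handwheel '{"gripper":[1,1,1,1,1],"offset":[[0,0,0],[0,0,0],[0,0,0],[0,0,0],[0,0,0]],"rot":[[0,0,0],[0,0,0],[0,0,0],[0,0,0],[0,0,0]]}' 30
python3 mv.py 612 186 171 -2
```

```text
time_s: 3.58
ee_pos: [612.4, 185.0, 171.1]
ee_rot: [71.2, 89.8, -20.7]
force: [0.5, 0.0, 0.5]
gripper_width: 23.2
time_s: 4.0
ee_pos: [612.4, 185.0, 171.1]
ee_rot: [72.2, 89.8, -19.7]
force: [0.7, 0.2, -0.3]
gripper_width: 0.5
offset [ 0.1 -0.5 -1. ] rot [ 0.1  0.1 -0.2] k 0
offset [ 0.1 -0.5 -1. ] rot [-1.799e+02  3.000e-01  1.000e-01] k 180
pos [612.4 185.  171.1] f [ 0.7  0.2 -0.3] q [15.8 24.3 81.3 -0.1 74.2 17.8] w 0.5 t 4.0 
R [[0.003, 0.999, -0.033], [-0.001, -0.033, -0.999], [-1.0, 0.003, 0.001]]
```

The gripper shut to 0.5 mm on nothing, so it missed the rim. I look again.

```bash
python3 - <<'E'
from h import *
from workcell import grab_frame
for n,b in(('side',(310,130,410,250)),('top',(285,100,400,190))):
    im=grab_frame(n)[:,:,::-1]; cv2.imwrite(f'pics/{n}3.png',im); crop(n,f'pics/{n}3.png',b,6 if n=='top' else 5,f'pics/{n}3c.png')
for P in[(612,186,171),(612,186,190),(612,186,196),(612,186,184),(612,169,171)]: print(P,((proj('side',P)[0]-[310,130])*5).round())
E
```

```text
(612, 186, 171) [181. 309.]
(612, 186, 190) [182. 285.]
(612, 186, 196) [183. 277.]
(612, 186, 184) [182. 293.]
(612, 169, 171) [190. 331.]
```

View pics/side3c.png

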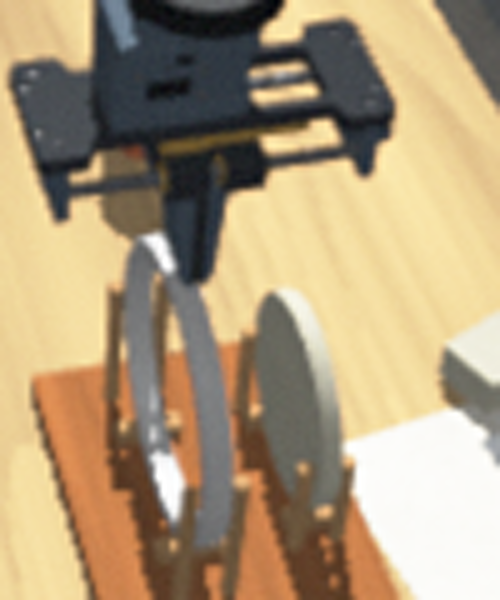

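View pics/top3c.png

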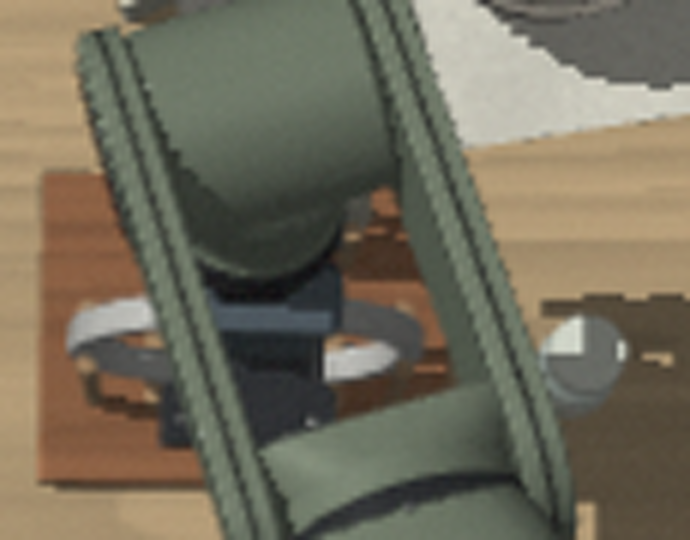

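```bash
python3 - <<'E'
from h import *
for n in('side','top'):
  print(n,proj(n,[(251,517,177.7),(251,517,196.7),(251,517,257)]).round(1).tolist(), proj(n,[(612,185,171),(612,185,250)]).round(1).tolist())
crop('side','pics/side0.png',(140,50,260,200),4,'pics/s0g.png')
crop('top','pics/top0.png',(100,230,260,350),4,'pics/t0g.png')
E
```

```text
side [[203.9, 135.7], [202.6, 130.7], [198.3, 114.2]] [[346.2, 192.1], [347.8, 170.9]]
top [[209.3, 279.1], [207.8, 279.5], [202.5, 281.0]] [[325.9, 152.1], [326.3, 146.4]]
```

View pics/s0g.png

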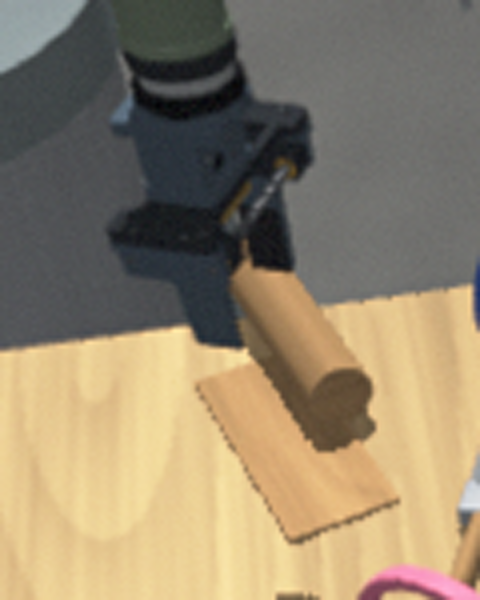

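View pics/t0g.png

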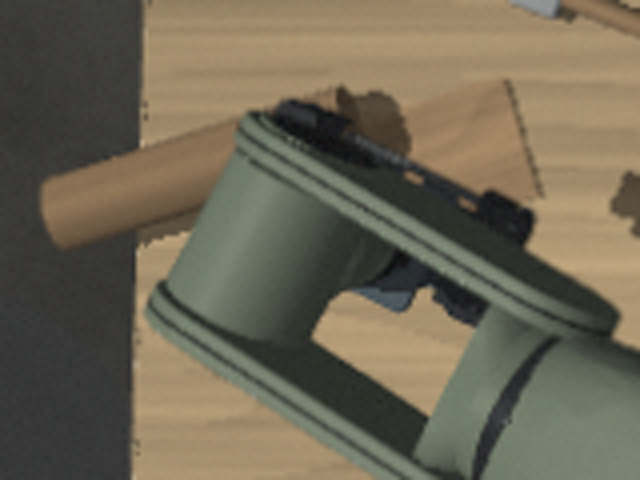

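```bash
python3 - <<'E'
from h import *
from workcell import state
r=R.from_euler('xyz',[-89.776,89.9,-115.66],degrees=True).as_matrix(); print(r.round(2).tolist())
t=np.array([250.8,516.8,176.8])
for a in(-59,-45.5,45.5,59):
  for b in(-16,16):
    print(a,b,((proj('side',t+a*r[:,1]+b*r[:,2])[0]-[140,50])*4).round(), ((proj('top',t+a*r[:,1]+b*r[:,2])[0]-[100,230])*4).round())
E
```

```text
[[-0.0, 0.44, 0.9], [-0.0, 0.9, -0.44], [-1.0, -0.0, 0.0]]
-59 -16 [205. 389.] [503. 254.]
-59 16 [245. 395.] [523. 212.]
-45.5 -16 [212. 378.] [485. 246.]
-45.5 16 [252. 384.] [506. 204.]
45.5 -16 [259. 306.] [370. 189.]
45.5 16 [297. 311.] [391. 148.]
59 -16 [266. 296.] [353. 181.]
59 16 [304. 301.] [374. 139.]
```

The shut fingertips show at crop (198,282), but the reported TCP would project to (181,309) or lower. The start picture shows the same offset. So the fingers end about 30 mm higher than the reported TCP implies, and they shut above the rim. I'll open, go lower in steps and check by picture.

```bash

python3 -m handwheel '{"gripper":[0.4,0.4,0.4,0.4,0.4],"offset":[[0,0,0],[0,0,0],[0,0,0],[0,0,0],[0,0,0]],"rot":[[0,0,0],[0,0,0],[0,0,0],[0,0,0],[0,0,0]]}' 25
python3 -m handwheel '{"gripper":[0.4,0.4,0.4,0.4,0.4],"offset":[[4,0,0],[8,0,0],[12,0,0],[16,0,0],[20,0,0]],"rot":[[0,0,0],[0,0,0],[0,0,0],[0,0,0],[0,0,0]]}' 25
python3 - <<'E'
from h import *
from workcell import grab_frame
cv2.imwrite('pics/side4.png',grab_frame('side')[:,:,::-1]); crop('side','pics/side4.png',(310,140,410,240),6,'pics/side4c.png')
E
```

```text
time_s: 4.52
ee_pos: [612.4, 185.0, 171.1]
ee_rot: [71.8, 89.8, -20.1]
force: [1.0, -0.7, 0.1]
gripper_width: 30.7
time_s: 4.93
ee_pos: [612.3, 184.9, 150.4]
ee_rot: [65.2, 89.8, -26.7]
force: [0.2, 0.6, 0.4]
gripper_width: 54.5
```

View pics/side4c.png

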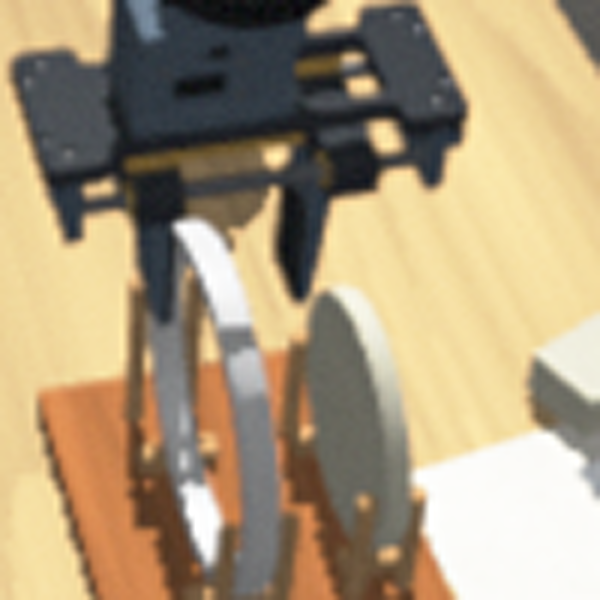

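```bash
python3 - <<'E'
from h import *
for P in[(523,185,200),(523,185,230),(701,185,200),(701,185,230),(612,169,190),(612,185,190),(585,169,190),(639,169,190)]: print(P,((proj('side',P)[0]-[310,140])*6).round())
E
```

```text
(523, 185, 200) [ 27. 302.]
(523, 185, 230) [ 26. 253.]
(701, 185, 200) [410. 234.]
(701, 185, 230) [418. 185.]
(612, 169, 190) [230. 308.]
(612, 185, 190) [220. 283.]
(585, 169, 190) [171. 319.]
(639, 169, 190) [288. 298.]
```

With tip z = 190 and x = 612 the model matches the picture, so the real tips are about 39 mm above the reported TCP. I go down 18 mm more and close.

```bash

python3 -m handwheel '{"gripper":[0.4,0.4,0.4,0.4,0.4],"offset":[[4,0,0],[8,0,0],[12,0,0],[16,0,0],[18,0,0]],"rot":[[0,0,0],[0,0,0],[0,0,0],[0,0,0],[0,0,0]]}' 25
python3 -m handwheel '{"gripper":[0.7,0.8,0.9,1,1],"offset":[[0,0,0],[0,0,0],[0,0,0],[0,0,0],[0,0,0]],"rot":[[0,0,0],[0,0,0],[0,0,0],[0,0,0],[0,0,0]]}' 25
python3 -m handwheel '{"gripper":[1,1,1,1,1],"offset":[[0,0,0],[0,0,0],[0,0,0],[0,0,0],[0,0,0]],"rot":[[0,0,0],[0,0,0],[0,0,0],[0,0,0],[0,0,0]]}' 30
python3 - <<'E'
from h import *
from workcell import grab_frame
cv2.imwrite('pics/side5.png',grab_frame('side')[:,:,::-1]); crop('side','pics/side5.png',(310,140,410,240),6,'pics/side5c.png')
E
```

```text
time_s: 5.4
ee_pos: [612.2, 184.9, 132.3]
ee_rot: [60.5, 89.8, -31.3]
force: [0.1, 0.1, 0.0]
gripper_width: 54.3
time_s: 5.82
ee_pos: [612.7, 185.0, 133.4]
ee_rot: [76.2, 89.8, -15.7]
force: [0.9, -0.1, 0.0]
gripper_width: 24.6
time_s: 6.23
ee_pos: [612.4, 185.0, 133.3]
ee_rot: [71.6, 89.8, -20.3]
force: [-1.1, -0.1, 2.0]
gripper_width: 16.0
```

View pics/side5c.png

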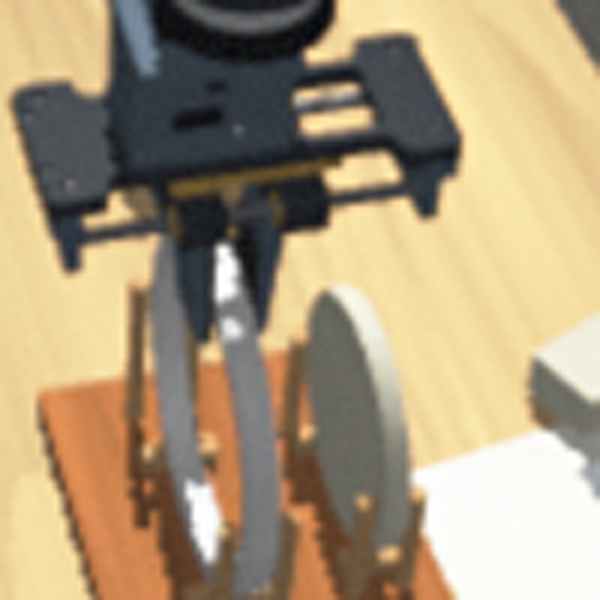

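The gripper holds at 16.0 mm, with both fingers on the rim near crop (235,300). Lifting 130 mm.

```bash

python3 -m handwheel '{"gripper":[1,1,1,1,1],"offset":[[-6,0,0],[-16,0,0],[-30,0,0],[-45,0,0],[-60,0,0]],"rot":[[0,0,0],[0,0,0],[0,0,0],[0,0,0],[0,0,0]]}' 40
python3 -m handwheel '{"gripper":[1,1,1,1,1],"offset":[[-15,0,0],[-30,0,0],[-45,0,0],[-60,0,0],[-70,0,0]],"rot":[[0,0,0],[0,0,0],[0,0,0],[0,0,0],[0,0,0]]}' 40
python3 -m handwheel '{"gripper":[1,1,1,1],"offset":[[0,0,0],[0,0,0],[0,0,0],[0,0,0]],"rot":[[0,0,0],[0,0,0],[0,0,0],[0,0,0]]}' 40
python3 - <<'E'
from h import *
from workcell import grab_frame
for n in('side','top'): cv2.imwrite(f'pics/{n}6.png',grab_frame(n)[:,:,::-1])
E
python3 mv.py 505.4 -187.3 263 -19.1
```

```text
time_s: 6.7
ee_pos: [612.5, 184.9, 194.0]
ee_rot: [69.6, 89.8, -22.3]
force: [0.8, -0.6, -2.0]
gripper_width: 15.7
time_s: 7.12
ee_pos: [612.7, 185.2, 265.3]
ee_rot: [86.4, 89.7, -5.5]
force: [0.4, 0.9, -2.2]
gripper_width: 16.0
time_s: 7.45
ee_pos: [611.5, 184.9, 261.8]
ee_rot: [25.2, 89.9, -66.7]
force: [-0.5, -0.4, -2.5]
gripper_width: 15.6
offset [ -0.5 -94.  375.6] rot [17.2  0.1 -0.1] k 0
offset [ -0.5 -94.  375.6] rot [-1.628e+02  1.000e-01  1.000e-01] k 180
pos [611.7 185.  262. ] f [-0.2  0.1 -2.1] q [15.9 22.3 71.7 -0.1 86.  17.8] w 15.9 t 7.55 
R [[0.001, 0.999, -0.033], [-0.002, -0.033, -0.999], [-1.0, 0.001, 0.002]]
```

View pics/side6.png

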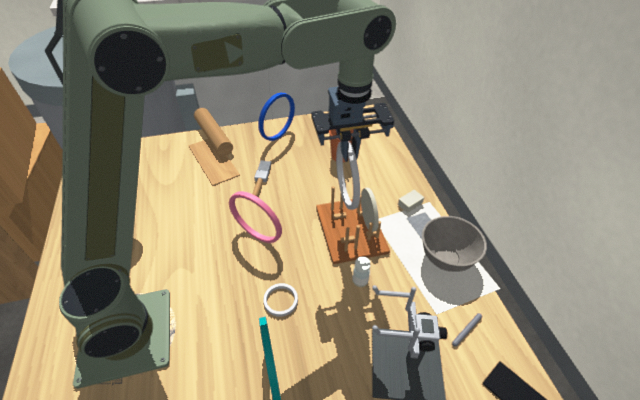

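The hoop is lifted: centre ≈ 235, about 2.2 N, grip 16 mm. Side view shows it clear of the rack at (348,175). Next I transfer to the point in front of the hook.

```bash

python3 -m handwheel '{"gripper":[1,1,1,1,1],"offset":[[0,-3,12],[0,-8,32],[0,-14,57],[0,-20,82],[0,-26,107]],"rot":[[1,0,0],[2,0,0],[4,0,0],[6,0,0],[8,0,0]]}' 40
python3 mv.py 505.4 -187.3 263 -19.1
```

```text
time_s: 7.97
ee_pos: [581.6, 77.2, 262.9]
ee_rot: [62.2, 89.8, -37.8]
force: [-0.2, -0.6, -2.0]
gripper_width: 15.6
offset [ 2.000e-01 -2.910e+01  2.737e+02] rot [ 9.1  0.1 -0.2] k 0
offset [ 2.000e-01 -2.910e+01  2.737e+02] rot [-1.709e+02  2.000e-01  1.000e-01] k 180
pos [581.6  77.2 262.9] f [-0.2 -0.6 -2. ] q [ 6.5 17.1 79.2 -0.1 83.5 16.5] w 15.6 t 7.9667 
R [[0.003, 0.985, -0.174], [-0.002, -0.174, -0.985], [-1.0, 0.003, 0.001]]
```

```bash

python3 -m handwheel '{"gripper":[1,1,1,1,1],"offset":[[0,-3,28],[0,-6,56],[0,-9,84],[0,-12,112],[0,-15,140]],"rot":[[1,0,0],[3,0,0],[5,0,0],[7,0,0],[9,0,0]]}' 40 >/dev/null
python3 mv.py 505.4 -187.3 263 -19.1
python3 -m handwheel '{"gripper":[1,1,1,1,1],"offset":[[0,8,27],[0,16,54],[0,22,76],[0,26,90],[0,28,98]],"rot":[[0,0,0],[0,0,0],[0,0,0],[0,0,0],[0,0,0]]}' 40 >/dev/null
python3 mv.py 505.4 -187.3 263 -19.1
```

```text
offset [  0.3   7.1 134. ] rot [ 0.1  0.  -0.2] k 0
offset [  0.3   7.1 134. ] rot [-1.799e+02  3.000e-01  1.000e-01] k 180
pos [542.4 -58.3 263.2] f [ 0.2  0.2 -3.2] q [-7.3 13.1 84.6 -0.1 82.  11.8] w 15.6 t 8.3833 
R [[0.003, 0.945, -0.326], [-0.002, -0.326, -0.945], [-1.0, 0.003, 0.001]]
offset [  0.1 -21.6  35.6] rot [ 0.   0.1 -0.2] k 0
offset [  0.1 -21.6  35.6] rot [-1.8e+02  3.0e-01  1.0e-01] k 180
pos [ 537.5 -160.7  263.1] f [ 0.1  0.1 -2.8] q [-17.8  14.6  82.7  -0.1  82.5   1.3] w 15.7 t 8.8 
R [[0.002, 0.945, -0.327], [-0.002, -0.327, -0.945], [-1.0, 0.003, 0.001]]
```

```bash

python3 -m handwheel '{"gripper":[1,1,1,1,1],"offset":[[0,-8,0],[0,-20,6],[0,-21.6,20],[0,-21.6,32],[0,-21.6,35.6]],"rot":[[0,0,0],[0,0,0],[0,0,0],[0,0,0],[0,0,0]]}' 40 >/dev/null
python3 -m handwheel '{"gripper":[1,1,1,1],"offset":[[0,0,0],[0,0,0],[0,0,0],[0,0,0]],"rot":[[0,0,0],[0,0,0],[0,0,0],[0,0,0]]}' >/dev/null
python3 - <<'E'
from h import *
from workcell import grab_frame
for n in('side','top'): cv2.imwrite(f'pics/{n}7.png',grab_frame(n)[:,:,::-1])
crop('side','pics/side7.png',(300,200,480,335),4,'pics/side7c.png')
crop('top','pics/top7.png',(400,110,540,230),5,'pics/top7c.png')
E
python3 mv.py 505.4 -187.3 263 -19.1
```

```text
offset [ 0.1 -0.4  3.2] rot [ 0.2 -0.  -0.2] k 0
offset [ 0.1 -0.4  3.2] rot [-179.8    0.3   -0. ] k 180
pos [ 506.8 -184.4  263.1] f [-1.1  0.8 -3. ] q [-21.2  12.5  85.4   0.   81.8  -2.4] w 15.9 t 9.65 
R [[0.003, 0.946, -0.323], [-0.001, -0.323, -0.946], [-1.0, 0.003, -0.0]]
```

View pics/side7c.png

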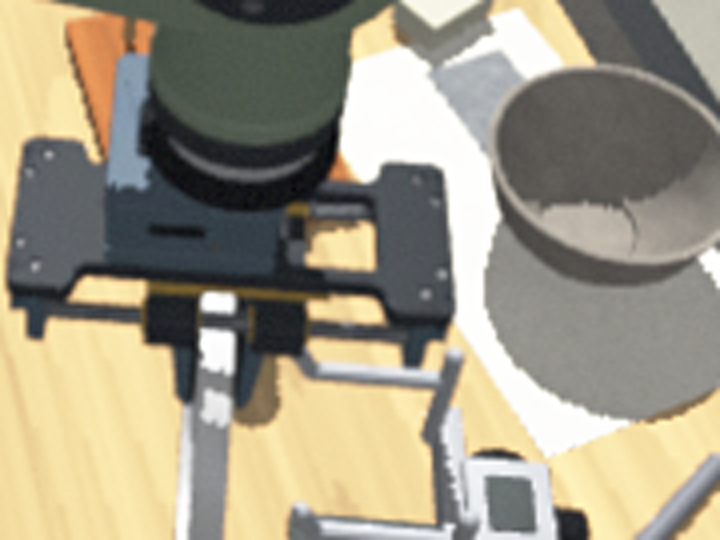

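View pics/top7c.png

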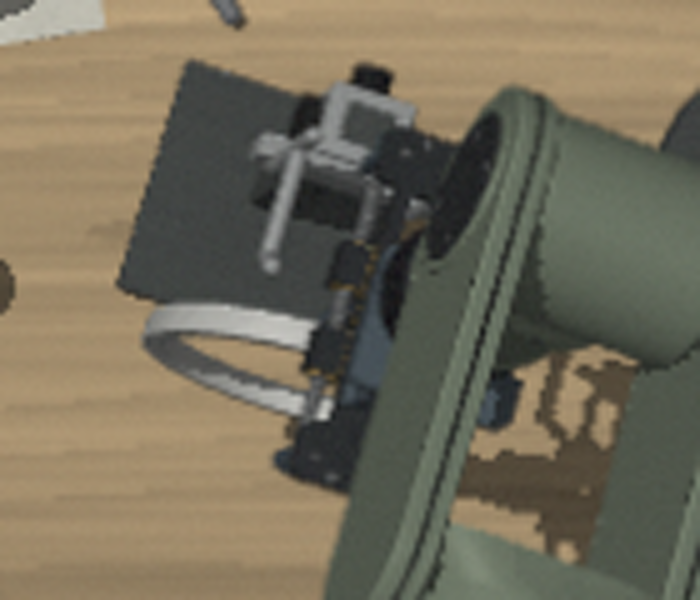

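```bash
cat > ov.py <<'E'
import sys
from fit2 import *
def draw(i,p,st=(614.13,-224.91,-.33368,-3.0),boxes=(('side',(300,200,480,335),4),('top',(400,110,540,230),5))):
    for n,b,F in boxes:
        im=cv2.imread(f'pics/{n}{i}.png'); im=cv2.resize(im[b[1]:b[3],b[0]:b[2]],None,fx=F,fy=F,interpolation=cv2.INTER_CUBIC)
        k=cv2.resize(mask(n,p)[b[1]:b[3],b[0]:b[2]],None,fx=F,fy=F)
        cs,_=cv2.findContours((k>.5).astype(np.uint8),cv2.RETR_LIST,cv2.CHAIN_APPROX_NONE); cv2.drawContours(im,cs,-1,(0,255,0),1)
        c,s=np.cos(st[2]),np.sin(st[2])
        for l in[(-62,42,245),(-62,-42,245),(0,42,245),(0,-42,245)]:
            q=proj(n,(st[0]+c*l[0]-s*l[1],st[1]+s*l[0]+c*l[1],l[2]+st[3]))[0]; q=(q-[b[0],b[1]]+.5)*F; cv2.circle(im,tuple(int(v) for v in q),2,(0,0,255),-1)
        cv2.imwrite(f'pics/o{i}_{n}.png',im)
if __name__=='__main__':
    a=[float(v) for v in sys.argv[2:]]; a[2]=np.radians(a[2]); draw(sys.argv[1],a)
E
python3 ov.py 7 506.8 -183.4 -19 235.5 >/dev/null
```

```text
(no output)
```

View pics/o7_side.png

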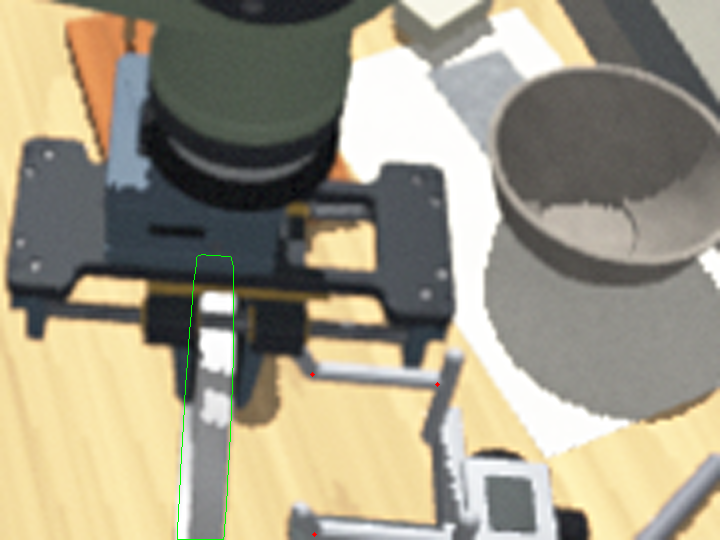

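View pics/o7_top.png

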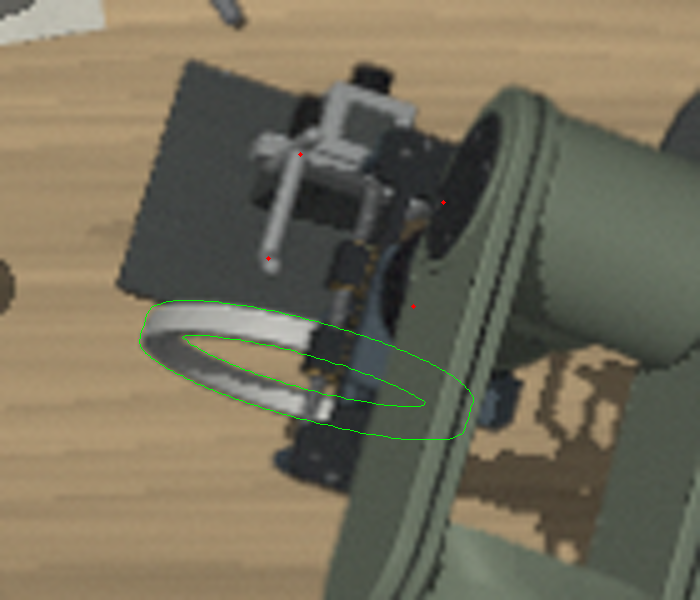

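In the top view the ring sits about 1.3 px right of the prediction, so the hoop centre is about 2–3 mm toward −y of the TCP. The side edges fit and the hook points land on the prongs. The hoop is at stand-local about (−114, +1). I advance 74 mm over the tips at this height.

```bash

python3 -m handwheel '{"gripper":[1,1,1,1,1],"offset":[[0,10,1],[0,26,1],[0,44,1],[0,62,1],[0,74,1]],"rot":[[0,0,0],[0,0,0],[0,0,0],[0,0,0],[0,0,0]]}' 40 
python3 -m handwheel '{"gripper":[1,1,1,1,1],"offset":[[2,0,0],[8,0,0],[15,0,0],[20,0,0],[22,0,0]],"rot":[[0,0,0],[0,0,0],[0,0,0],[0,0,0],[0,0,0]]}'
python3 -m handwheel '{"gripper":[1,1,1],"offset":[[0,0,0],[0,0,0],[0,0,0]],"rot":[[0,0,0],[0,0,0],[0,0,0]]}'
python3 - <<'E'
from h import *
from workcell import grab_frame
for n in('side','top'): cv2.imwrite(f'pics/{n}8.png',grab_frame(n)[:,:,::-1])
E
python3 mv.py 576.3 -211.8 209 -19.1
python3 ov.py 8 576.3 -212.5 -19.1 213.5 >/dev/null
```

```text
time_s: 10.07
ee_pos: [578.6, -210.4, 263.0]
ee_rot: [89.3, 89.7, -19.5]
force: [-0.6, 1.0, -2.9]
gripper_width: 15.5
time_s: 10.48
ee_pos: [575.1, -209.3, 240.2]
ee_rot: [91.0, 89.9, -17.9]
force: [-0.6, 0.1, -2.6]
gripper_width: 15.5
time_s: 10.73
ee_pos: [576.4, -209.7, 242.0]
ee_rot: [88.6, 89.7, -20.2]
force: [-0.2, 0.2, -2.8]
gripper_width: 15.9
offset [33.   0.4  2. ] rot [ 0.2  0.  -0.2] k 0
offset [33.   0.4  2. ] rot [-179.8    0.4    0. ] k 180
pos [ 576.5 -209.8  242. ] f [ 0.8  0.4 -3.7] q [-21.1  20.   78.    0.   81.8  -2.2] w 15.7 t 10.8333 
R [[0.004, 0.946, -0.324], [-0.002, -0.324, -0.946], [-1.0, 0.004, 0.0]]
```

View pics/o8_side.png

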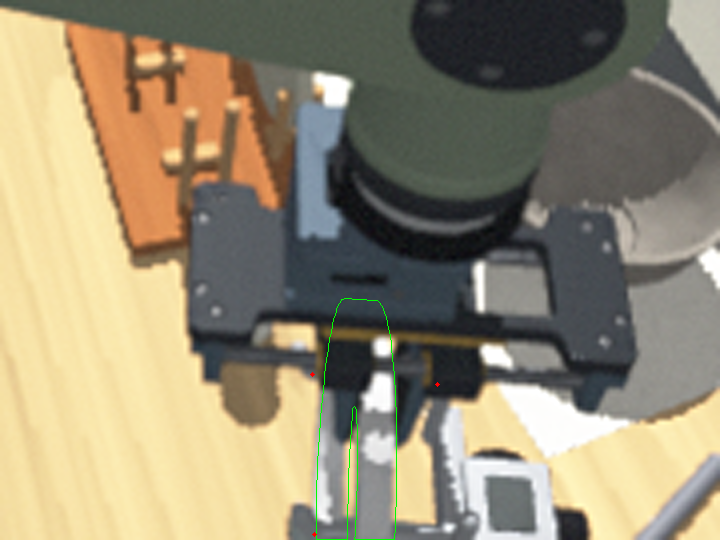

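View pics/o8_top.png

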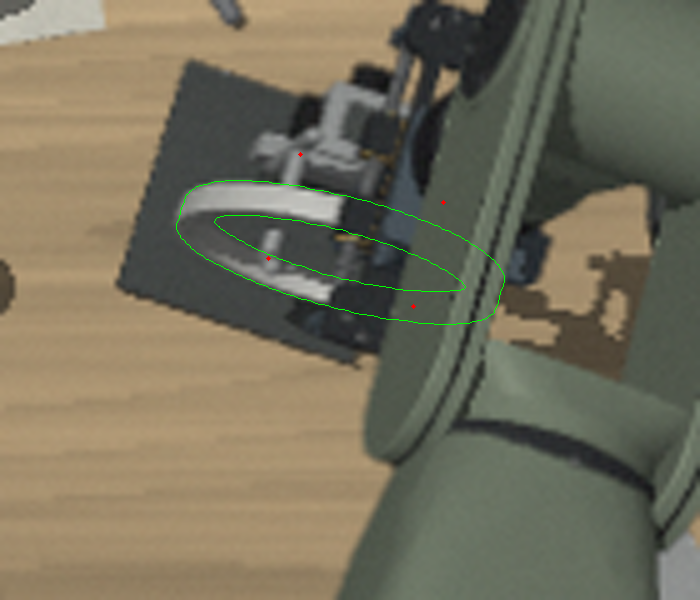

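The ring straddles the left prong, with its centre near local x −40 (top view, ring around (268,240)). Lowering 20 mm, then in small guarded steps.

```bash

python3 -m handwheel '{"gripper":[1,1,1,1,1],"offset":[[4,0,0],[9,0,0],[14,0,0],[18,0,0],[20,0,0]],"rot":[[0,0,0],[0,0,0],[0,0,0],[0,0,0],[0,0,0]]}'
python3 -m handwheel '{"gripper":[1,1,1,1,1],"offset":[[0.7,0,0],[1.4,0,0],[2,0,0],[2.5,0,0],[3,0,0]],"rot":[[0,0,0],[0,0,0],[0,0,0],[0,0,0],[0,0,0]]}'
python3 -m handwheel '{"gripper":[1,1,1,1,1],"offset":[[0.5,0,0],[1,0,0],[1.5,0,0],[2,0,0],[2,0,0]],"rot":[[0,0,0],[0,0,0],[0,0,0],[0,0,0],[0,0,0]]}'
```

```text
time_s: 11.25
ee_pos: [575.9, -209.6, 220.3]
ee_rot: [89.6, 89.9, -19.3]
force: [0.1, 0.4, -2.6]
gripper_width: 15.8
time_s: 11.67
ee_pos: [576.6, -209.8, 218.7]
ee_rot: [88.8, 89.8, -20.1]
force: [0.1, 0.7, -2.8]
gripper_width: 15.5
time_s: 12.08
ee_pos: [576.4, -209.7, 216.4]
ee_rot: [88.9, 89.8, -20.0]
force: [0.5, -0.4, -2.7]
gripper_width: 15.8
```

```bash

python3 -m handwheel '{"gripper":[1,1,1,1,1],"offset":[[0.4,0,0],[0.8,0,0],[1.2,0,0],[1.5,0,0],[1.5,0,0]],"rot":[[0,0,0],[0,0,0],[0,0,0],[0,0,0],[0,0,0]]}'
python3 -m handwheel '{"gripper":[1,1,1,1],"offset":[[0.4,0,0],[0.8,0,0],[1,0,0],[1,0,0]],"rot":[[0,0,0],[0,0,0],[0,0,0],[0,0,0]]}' | sed -n '1,2p;4p'
```

```text
time_s: 12.5
ee_pos: [576.4, -209.7, 214.8]
ee_rot: [88.9, 89.8, -19.9]
force: [-0.1, -0.3, -2.3]
gripper_width: 15.5
time_s: 12.83
ee_pos: [576.4, -209.8, 213.9]
force: [0.4, 0.4, -3.5]
```

```bash

python3 -m handwheel '{"gripper":[1,1,1,1],"offset":[[0.4,0,0],[0.7,0,0],[0.8,0,0],[0.8,0,0]],"rot":[[0,0,0],[0,0,0],[0,0,0],[0,0,0]]}' | sed -n '1,2p;4p'
```

```text
time_s: 13.17
ee_pos: [576.4, -209.8, 213.1]
force: [1.0, -0.1, -2.1]
```

```bash

python3 -m handwheel '{"gripper":[1,1,1,1],"offset":[[0.4,0,0],[0.7,0,0],[0.8,0,0],[0.8,0,0]],"rot":[[0,0,0],[0,0,0],[0,0,0],[0,0,0]]}' | sed -n '1,2p;4p'
```

```text
time_s: 13.5
ee_pos: [576.4, -209.7, 212.3]
force: [0.3, 0.6, -3.2]
```

```bash

python3 -m handwheel '{"gripper":[1,1,1,1],"offset":[[0.4,0,0],[0.7,0,0],[0.8,0,0],[0.8,0,0]],"rot":[[0,0,0],[0,0,0],[0,0,0],[0,0,0]]}' | sed -n '1,2p;4p'
```

```text
time_s: 13.83
ee_pos: [576.5, -209.8, 211.7]
force: [0.2, -0.1, -2.2]
```

```bash

python3 -m handwheel '{"gripper":[1,1,1,1],"offset":[[0.4,0,0],[0.6,0,0],[0.6,0,0],[0.6,0,0]],"rot":[[0,0,0],[0,0,0],[0,0,0],[0,0,0]]}' | sed -n '1,2p;4p'
```

```text
time_s: 14.17
ee_pos: [576.6, -210.0, 211.2]
force: [-0.3, -0.6, -1.2]
```

```bash

python3 -m handwheel '{"gripper":[1,1,1,1],"offset":[[0.4,0,0],[0.6,0,0],[0.6,0,0],[0.6,0,0]],"rot":[[0,0,0],[0,0,0],[0,0,0],[0,0,0]]}' | sed -n '1,2p;4p'
```

```text
time_s: 14.5
ee_pos: [576.7, -210.0, 210.8]
force: [1.0, -1.6, 1.2]
```

Contact is felt at TCP z ≈ 211, as the picture predicted. I hold and re-read.

```bash

for i in 1 2; do python3 -m handwheel '{"gripper":[1,1,1],"offset":[[0,0,0],[0,0,0],[0,0,0]],"rot":[[0,0,0],[0,0,0],[0,0,0]]}' | sed -n '1,2p;4p'; done
```

```text
time_s: 14.75
ee_pos: [576.7, -210.0, 210.7]
force: [1.2, -1.1, 1.4]
time_s: 15.0
ee_pos: [576.7, -209.9, 210.6]
force: [1.0, -1.3, 0.6]
```

Bearing is about 3.7 N (weight ≈ 2.7 plus 1), with the hoop slightly more on the right prong. Now I slide back with a 0.8 mm sideways correction, watching the bearing.

```bash

python3 -m handwheel '{"gripper":[1,1,1,1,1],"offset":[[0.2,0.5,0.2],[0.2,2,0.4],[0.2,4,0.6],[0.3,6,0.8],[0.3,8,0.8]],"rot":[[0,0,0],[0,0,0],[0,0,0],[0,0,0],[0,0,0]]}' | sed -n '1,2p;4p'
```

```text
time_s: 15.42
ee_pos: [583.0, -213.2, 209.6]
force: [-2.9, -1.2, 1.8]
```

```bash

python3 -m handwheel '{"gripper":[1,1,1],"offset":[[0,0.5,0],[0,0.5,0],[0,0.5,0]],"rot":[[0,0,0],[0,0,0],[0,0,0]]}' | sed -n '1,2p;4p'
```

```text
time_s: 15.67
ee_pos: [584.0, -213.5, 209.8]
force: [-2.8, -2.5, 0.2]
```

```bash

for i in 1 2 3; do python3 -m handwheel '{"gripper":[1],"offset":[[0,0,0]],"rot":[[0,0,0]]}' | sed -n '1,2p;4p'; done; python3 -c "
from workcell import state;s=state();print(s['torque'],s['ee_rot'],s['force'])"; python3 mv.py 0 0 0 -19.1 | tail -1
```

```text
time_s: 15.75
ee_pos: [584.0, -213.5, 209.9]
force: [-3.2, -1.7, 0.2]
time_s: 15.83
ee_pos: [584.1, -213.4, 209.9]
force: [-2.4, -2.3, 0.3]
time_s: 15.92
ee_pos: [584.1, -213.4, 210.0]
force: [-4.2, -2.5, -0.8]
[-0.60957787  0.6694392  -0.07730236] [ 84.18537613  89.80979542 -24.70280272] [-4.17808294 -2.5017315  -0.83112548]
R [[0.003, 0.946, -0.324], [-0.001, -0.324, -0.946], [-1.0, 0.003, 0.0]]
```

```bash
python3 - <<'E'
from h import *
from workcell import grab_frame
for n in('side','top'): cv2.imwrite(f'pics/{n}9.png',grab_frame(n)[:,:,::-1])
E
python3 ov.py 9 583.8 -215.5 -19.1 180.5 >/dev/null
python3 - <<'E'
from h import *
crop('side','pics/side9.png',(340,240,470,370),5,'pics/side9c.png')
E
```

```text
(no output)
```

View pics/side9c.png

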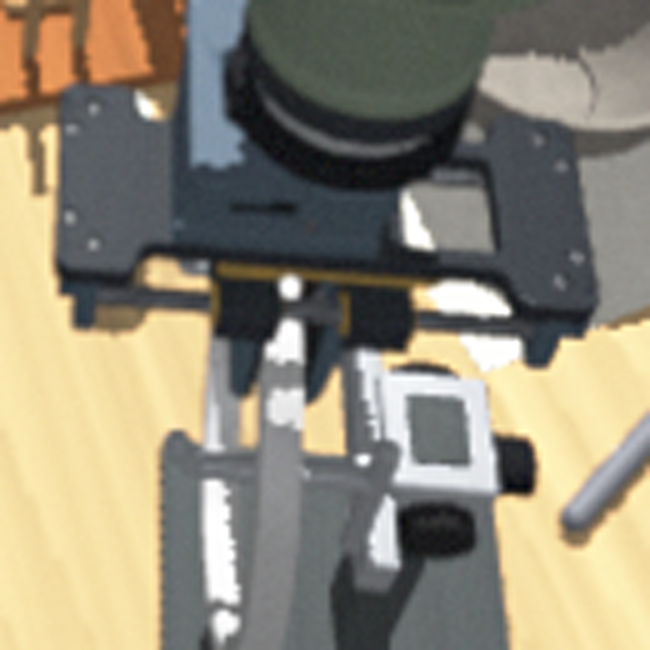

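View pics/o9_top.png

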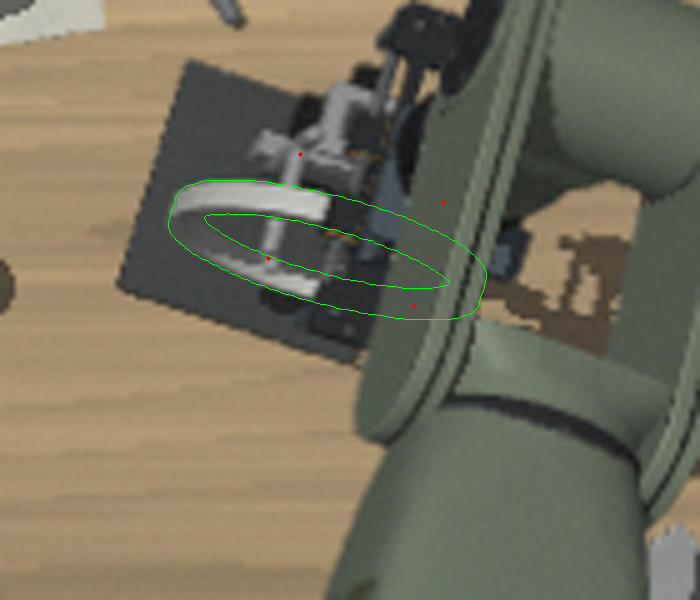

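```bash

python3 -m handwheel '{"gripper":[1,1,1],"offset":[[0,0,0.4],[0,0,0.8],[0,0,0.8]],"rot":[[0,0,0],[0,0,0],[0,0,0]]}' | sed -n '1,2p;4p';for i in 1 2 3; do python3 -m handwheel '{"gripper":[1],"offset":[[0,0,0]],"rot":[[0,0,0]]}' | sed -n '2p;4p'; done
```

```text
time_s: 16.27
ee_pos: [584.4, -213.7, 210.1]
force: [-0.9, -1.1, -1.6]
ee_pos: [584.4, -213.7, 210.1]
force: [-1.4, -0.3, -0.4]
ee_pos: [584.3, -213.7, 210.1]
force: [-1.5, -0.2, 0.1]
ee_pos: [584.3, -213.7, 210.1]
force: [-0.3, 0.2, -0.7]
```

The lateral load is gone. Bearing is now about 2 N, so I add 0.4 mm down and continue the slide.

```bash

python3 -m handwheel '{"gripper":[1,1,1,1,1],"offset":[[0.2,0,0],[0.4,1,0],[0.4,3,0.1],[0.4,5,0.1],[0.4,7,0.2]],"rot":[[0,0,0],[0,0,0],[0,0,0],[0,0,0],[0,0,0]]}' | sed -n '1,2p;4p';for i in 1 2 3; do python3 -m handwheel '{"gripper":[1],"offset":[[0,0,0]],"rot":[[0,0,0]]}' | sed -n '2p;4p'; done
```

```text
time_s: 16.93
ee_pos: [590.7, -216.3, 209.8]
force: [-2.1, 0.9, 0.5]
ee_pos: [591.1, -216.4, 209.7]
force: [-2.0, 1.7, 0.6]
ee_pos: [591.0, -216.4, 209.8]
force: [-1.0, 1.2, -0.0]
ee_pos: [590.9, -216.4, 209.8]
force: [-1.2, 0.1, 0.1]
```

```bash

python3 -m handwheel '{"gripper":[1,1,1,1,1],"offset":[[0.2,1,0],[0.3,3,0],[0.3,5,0],[0.3,7,0],[0.3,9,0]],"rot":[[0,0,0],[0,0,0],[0,0,0],[0,0,0],[0,0,0]]}' | sed -n '1,2p;4p';for i in 1 2; do python3 -m handwheel '{"gripper":[1],"offset":[[0,0,0]],"rot":[[0,0,0]]}' | sed -n '2p;4p'; done
```

```text
time_s: 17.6
ee_pos: [599.2, -219.3, 209.5]
force: [-2.9, 2.8, 0.9]
ee_pos: [599.6, -219.4, 209.5]
force: [-2.9, 2.0, 2.4]
ee_pos: [599.5, -219.4, 209.6]
force: [-2.4, 0.7, 2.0]
```

```bash

python3 -m handwheel '{"gripper":[1,1,1,1,1],"offset":[[0,1,0],[0,2,-0.1],[0,3,-0.1],[0,4,-0.2],[0,4,-0.2]],"rot":[[0,0,0],[0,0,0],[0,0,0],[0,0,0],[0,0,0]]}' | sed -n '1,2p;4p';for i in 1; do python3 -m handwheel '{"gripper":[1],"offset":[[0,0,0]],"rot":[[0,0,0]]}' | sed -n '2p;4p'; done
```

```text
time_s: 18.18
ee_pos: [603.1, -220.6, 209.5]
force: [-2.1, 1.0, 1.1]
ee_pos: [603.0, -220.6, 209.5]
force: [-1.9, 1.9, 0.9]
```

```bash

python3 -m handwheel '{"gripper":[1,1,1,1],"offset":[[0,0.5,0],[0,1,0],[0,1,0],[0,1,0]],"rot":[[0,0,0],[0,0,0],[0,0,0],[0,0,0]]}' | sed -n '1,2p;4p';for i in 1; do python3 -m handwheel '{"gripper":[1],"offset":[[0,0,0]],"rot":[[0,0,0]]}' | sed -n '2p;4p'; done
```

```text
time_s: 18.6
ee_pos: [603.8, -220.9, 209.5]
force: [-1.4, 1.7, 1.6]
ee_pos: [603.9, -220.9, 209.5]
force: [-1.6, 2.2, 1.8]
```

```bash

python3 -m handwheel '{"gripper":[1,1,1,1],"offset":[[0,0.5,0],[0,1,0],[0,1,0],[0,1,0]],"rot":[[0,0,0],[0,0,0],[0,0,0],[0,0,0]]}' | sed -n '1,2p;4p'
```

```text
time_s: 19.02
ee_pos: [604.9, -221.2, 209.5]
force: [-2.6, 1.9, 1.6]
```

```bash

python3 -m handwheel '{"gripper":[1,1,1,1],"offset":[[0,0.5,0],[0,0.8,0],[0,0.8,0],[0,0.8,0]],"rot":[[0,0,0],[0,0,0],[0,0,0],[0,0,0]]}' | sed -n '1,2p;4p'
```

```text
time_s: 19.35
ee_pos: [605.6, -221.5, 209.5]
force: [-1.9, 0.9, 1.2]
```

```bash

python3 -m handwheel '{"gripper":[1,1,1,1],"offset":[[0,0.3,0],[0,0.6,0],[0,0.6,0],[0,0.6,0]],"rot":[[0,0,0],[0,0,0],[0,0,0],[0,0,0]]}' | sed -n '1,2p;4p'
```

```text
time_s: 19.68
ee_pos: [606.1, -221.6, 209.5]
force: [-2.9, 1.7, 1.6]
```

```bash

python3 -m handwheel '{"gripper":[1,1,1,1],"offset":[[0,0.3,0],[0,0.6,0],[0,0.6,0],[0,0.6,0]],"rot":[[0,0,0],[0,0,0],[0,0,0],[0,0,0]]}' | sed -n '1,2p;4p'
```

```text
time_s: 20.02
ee_pos: [606.8, -221.8, 209.5]
force: [-3.1, 1.6, 1.2]
```

```bash

python3 -m handwheel '{"gripper":[1,1,1,1],"offset":[[0,0.3,0],[0,0.6,0],[0,0.6,0],[0,0.6,0]],"rot":[[0,0,0],[0,0,0],[0,0,0],[0,0,0]]}' | sed -n '1,2p;4p'
```

```text
time_s: 20.35
ee_pos: [607.3, -222.0, 209.5]
force: [-2.4, 2.0, 0.4]
```

```bash

python3 -m handwheel '{"gripper":[1,1,1],"offset":[[0,0.3,0],[0,0.5,0],[0,0.5,0]],"rot":[[0,0,0],[0,0,0],[0,0,0]]}' | sed -n '1,2p;4p'
```

```text
time_s: 20.6
ee_pos: [607.5, -222.1, 209.4]
force: [-4.0, 1.5, 1.6]
```

```bash

python3 -m handwheel '{"gripper":[1,1,1],"offset":[[0,0.3,0],[0,0.5,0],[0,0.5,0]],"rot":[[0,0,0],[0,0,0],[0,0,0]]}' | sed -n '1,2p;4p'
```

```text
time_s: 20.85
ee_pos: [607.7, -222.2, 209.3]
force: [-5.4, 2.2, 1.3]
```

```bash

python3 -m handwheel '{"gripper":[1,1,1],"offset":[[0,0,0],[0,0,0],[0,0,0]],"rot":[[0,0,0],[0,0,0],[0,0,0]]}' | sed -n '1,2p;4p'; python3 - <<'E'
from h import *
from workcell import grab_frame
for n in('side','top'): cv2.imwrite(f'pics/{n}10.png',grab_frame(n)[:,:,::-1])
crop('side','pics/side10.png',(340,240,470,370),5,'pics/side10c.png')
E
python3 ov.py 10 607.5 -224.5 -19.1 180.5 >/dev/null
```

```text
time_s: 21.1
ee_pos: [607.7, -222.2, 209.3]
force: [-4.6, 1.4, 1.3]
```

View pics/side10c.png

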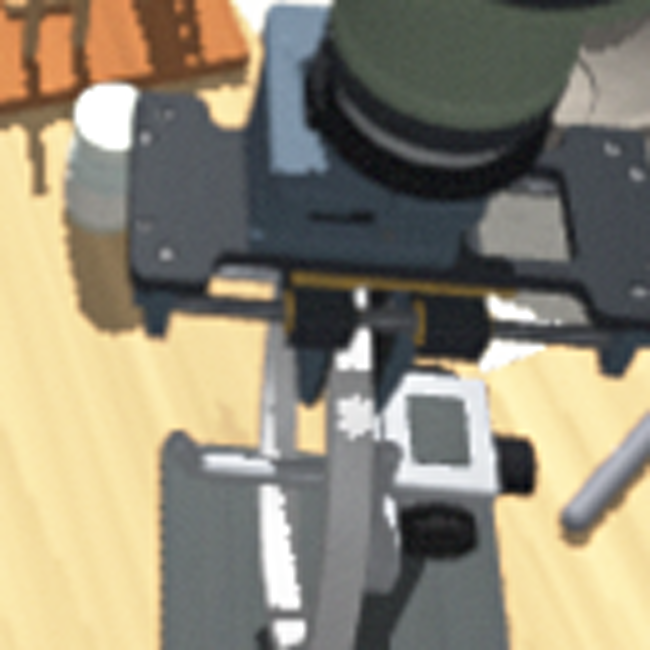

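View pics/o10_top.png

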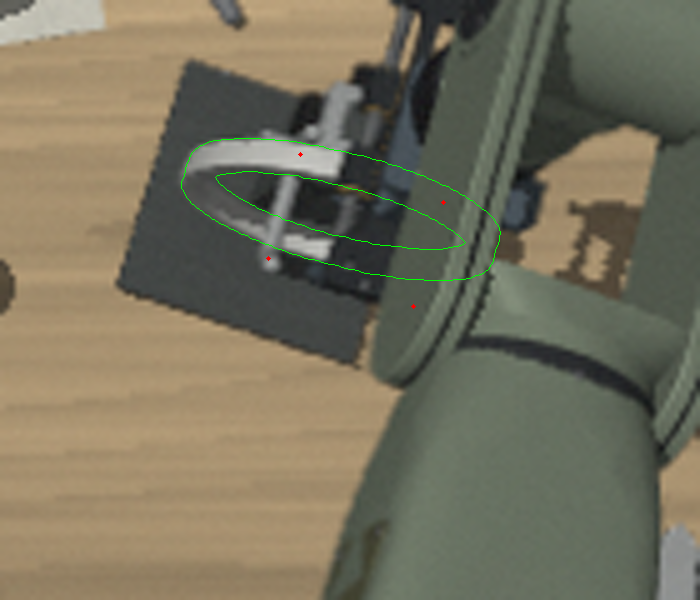

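TCP stopped at local x ≈ −7 while the back force rose to about 5 N, so it is touching the uprights. I add a small extra push to seat both, then hold.

```bash

python3 -m handwheel '{"gripper":[1,1,1,1],"offset":[[0,0.2,0],[0,0.4,0],[0,0.4,0],[0,0.4,0]],"rot":[[0,0,0],[0,0,0],[0,0,0],[0,0,0]]}' | sed -n '1,2p;4p'
python3 -m handwheel '{"gripper":[1,1,1],"offset":[[0,0,0],[0,0,0],[0,0,0]],"rot":[[0,0,0],[0,0,0],[0,0,0]]}' | sed -n '1,2p;4p'; python3 -c "
from workcell import state;s=state();print(s['torque'])"
```

```text
time_s: 21.53
ee_pos: [607.8, -222.2, 209.2]
force: [-5.5, 2.5, 0.9]
time_s: 21.78
ee_pos: [607.8, -222.2, 209.2]
force: [-5.6, 1.3, 0.8]
[ 0.36074622  0.98480119 -0.13450907]
```

It is home: no further travel, about 5 N back and about 3.5 N down. Releasing to a modest opening.

```bash

python3 -m handwheel '{"gripper":[0.85,0.8,0.75,0.7,0.66],"offset":[[0,0,0],[0,0,0],[0,0,0],[0,0,0],[0,0,0]],"rot":[[0,0,0],[0,0,0],[0,0,0],[0,0,0],[0,0,0]]}' 
python3 -m handwheel '{"gripper":[0.66,0.66,0.66],"offset":[[0,0,0],[0,0,0],[0,0,0]],"rot":[[0,0,0],[0,0,0],[0,0,0]]}'
python3 - <<'E'
from h import *
from workcell import grab_frame
cv2.imwrite('pics/side11.png',grab_frame('side')[:,:,::-1])
crop('side','pics/side11.png',(340,240,470,370),5,'pics/side11c.png')
E
```

```text
time_s: 22.2
ee_pos: [609.8, -223.0, 209.7]
ee_rot: [86.6, 89.6, -22.3]
force: [0.2, 0.4, 0.7]
gripper_width: 30.3
time_s: 22.45
ee_pos: [608.9, -222.6, 209.5]
ee_rot: [87.9, 89.8, -21.0]
force: [0.1, -1.2, -0.0]
gripper_width: 30.9
```

View pics/side11c.png

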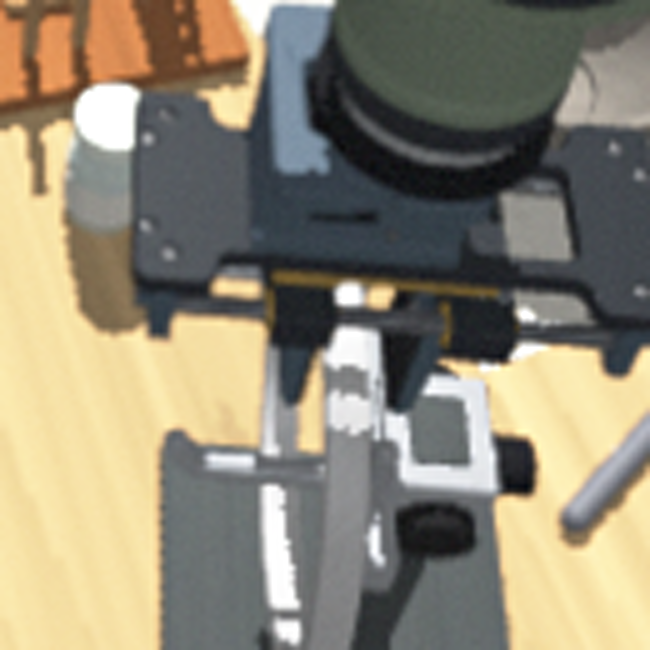

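Force is zero and the fingers stand clear on both sides: tips at crop (290,405) and (400,410), rim at about (350,400). I raise straight up.

```bash

python3 -m handwheel '{"gripper":[0.66,0.66,0.66,0.66,0.66],"offset":[[-2,0,0],[-6,0,0],[-12,0,0],[-20,0,0],[-30,0,0]],"rot":[[0,0,0],[0,0,0],[0,0,0],[0,0,0],[0,0,0]]}' | sed -n '1,2p;4p'
python3 -m handwheel '{"gripper":[0.66,0.66,0.66,0.66,0.66],"offset":[[-20,0,0],[-40,0,0],[-70,0,0],[-100,0,0],[-130,0,0]],"rot":[[0,0,0],[0,0,0],[0,0,0],[0,0,0],[0,0,0]]}' | sed -n '1,2p;4p'
python3 -m handwheel '{"gripper":[0.66,0.66,0.66,0.66,0.66],"offset":[[0,-30,-20],[0,-60,-40],[0,-90,-70],[0,-120,-100],[0,-140,-130]],"rot":[[0,0,0],[0,0,0],[0,0,0],[0,0,0],[0,0,0]]}' | sed -n '1,2p;4p'
python3 -m handwheel '{"gripper":[0.66,0.66,0.66,0.66,0.66],"offset":[[0,-30,-20],[0,-60,-40],[0,-90,-70],[0,-100,-100],[0,-100,-120]],"rot":[[0,0,0],[0,0,0],[0,0,0],[0,0,0],[0,0,0]]}' | sed -n '1,2p;4p'
python3 - <<'E'
from h import *
from workcell import grab_frame
for n in('side','top'): cv2.imwrite(f'pics/{n}12.png',grab_frame(n)[:,:,::-1])
E
python3 ov.py 12 606.6 -222.3 -19.1 181 >/dev/null
```

```text
time_s: 22.92
ee_pos: [608.4, -222.4, 240.2]
force: [-0.5, -0.4, 0.7]
time_s: 23.33
ee_pos: [607.8, -222.1, 372.2]
force: [0.5, -0.0, 0.7]
time_s: 23.75
ee_pos: [515.7, -52.6, 370.9]
force: [0.8, -0.3, 0.5]
time_s: 24.17
ee_pos: [460.0, 94.7, 371.2]
force: [1.3, -0.7, 0.2]
```

View pics/o12_top.png

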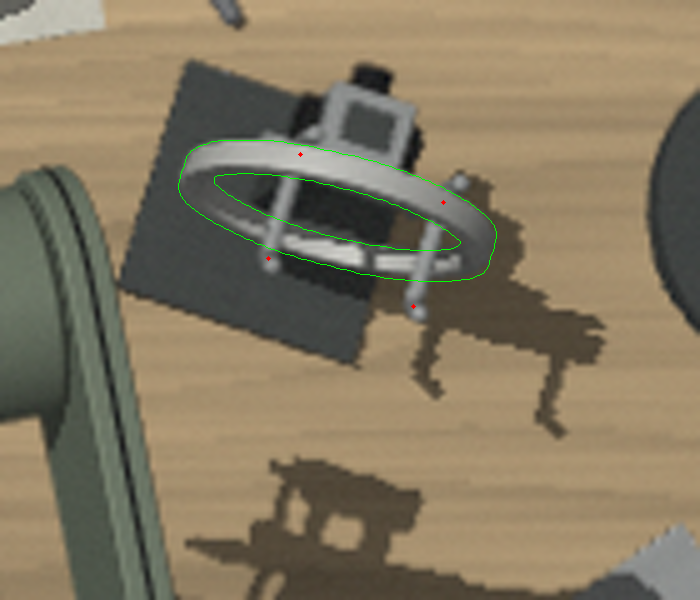

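View pics/side12.png

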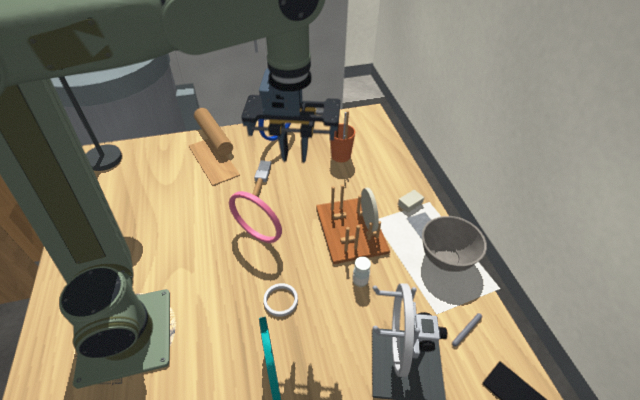

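The top view shows the hoop on both prongs; the predicted home outline matches to about 1 px, around (180–496, 140–280). In the side view bat, jar and small ring are where they were. I let everything settle and hand in.

```bash

for i in 1 2 3; do python3 -m handwheel '{"gripper":[0.66,0.66,0.66,0.66,0.66],"offset":[[0,0,0],[0,0,0],[0,0,0],[0,0,0],[0,0,0]],"rot":[[0,0,0],[0,0,0],[0,0,0],[0,0,0],[0,0,0]]}' | sed -n '1p;4p'; done
python3 - <<'E'
from h import *
from workcell import grab_frame,job_done
b=grab_frame('top')[:,:,::-1]; a=cv2.imread('pics/top12.png')
print('diff hoop region',np.abs(b[110:230,430:540].astype(int)-a[110:230,430:540]).max(axis=2).mean())
s0=cv2.imread('pics/side0.png');s=cv2.imread('pics/side12.png')
for nm,(x0,y0,x1,y1) in dict(jar=(354,258,371,285),ring=(262,282,300,318),bat=(362,188,380,232)).items(): print(nm,np.abs(s0[y0:y1,x0:x1].astype(int)-s[y0:y1,x0:x1]).mean().round(1))
print(job_done())
E
```

```text
time_s: 24.68
force: [-0.7, -0.2, -0.6]
time_s: 25.1
force: [0.1, -0.2, -1.0]
time_s: 25.52
force: [0.3, -0.3, 0.9]
diff hoop region 3.001818181818182
jar 1.8
ring 2.0
bat 1.8
the job is handed in; nothing more can be done
None
```

The hoop now hangs on both prongs, home against the uprights and released, and I handed the job in at about 25.6 s. No verdict was reported.

- **Grasp:** The first pinch missed and shut on nothing, because the fingertips appear in the pictures about 39 mm above the reported TCP. I corrected the depth from the pictures; the second pinch held at 16 mm and I lifted 130 mm.
- **Hooking:** I lowered in small steps until contact, about 40 mm in front of the uprights. The first slide of 8 mm picked up a side load of about 3 N. I removed it with a further 0.8 mm shift and then slid on until the TCP stopped advancing, with about 5 N of back force at the wrist.
- **Forces:** From the wrist readings I estimate the load on the hook stayed below about 8 N. That was read only at the end of each move, not measured continuously at the contact.
- **Last checks:** After release the wrist force was back to noise level. In the top picture the hoop matches its home position to about 1 px. It did not move between two pictures 1.3 s apart, and the bat, jar and small ring look unmoved. I did not look separately at whether each upright is touched; the home reading rests on the force and that outline match.

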